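# Take the calibration board off its barbed hook and park it in the slotted holder

## Task

Take the dotted calibration board off the barbed hook - raise it, tilt it and back it out over the barb without forcing it or dropping it - and stand it in the slot of the aluminium holder. Then slide it under the lip until it is fully home against the end post, let go, and leave the headset, the controller and the parts bin where they are.

Things in the scene. Friction and masses are not known exactly. Their poses are not given: they have to be found in the camera images.
- board_center (a point): White plastic calibration board, black dots on both faces, 8 mm thick, 196 mm tall, about 0.18 kg; hangs upright on the hook. Site: its centre, 98 mm above its lower edge, mid-thickness. Axes: x normal to its faces, y along its width, z up. The lower 108 mm is 110 mm wide; the upper 88 mm (neck and grip tab) 56 mm wide, centred, leaving a 27 mm shoulder at each side.
- board_window (a point): Centre of the board's hanging window, 122 mm above the lower edge (24 mm above board_center), mid-thickness; axes as board_center. The window is a rectangular through hole in the neck, 26 mm wide, 28 mm high (108 to 136 mm above the lower edge). The hook rod passes through it; at the start its top edge rests on the rod.
- board_tab (a point): Centre of the board's solid grip tab above the window, where to grasp it: 56 mm wide, 60 mm high (136 to 196 mm above the lower edge), 8 mm thick. 44 mm above board_window. Axes as board_center.
- hook_bend (a point): Where the hook's level part ends, on its axis. Steel rod 8 mm thick, axis 170 mm above the bench, standing out 100 mm from a fixed grey perforated panel (160 mm wide, 190 mm high) to this point, then rising to hook_tip. Axes: hook points along -x, z up. The board hangs 40 to 60 mm before this point, square to the rod. Lean its top back to the panel to pass the barb.
- hook_tip (a point): End of the hook's rising part, on its axis: 32 mm from hook_bend at 50 degrees above level (20.6 mm out, 24.5 mm up). From here a barb, equally thick, points back to the panel (8 mm back, 3 mm up). Axes as hook_bend. An upright board cannot pass; leaned 40 degrees, nearly square to the rising part, it passes with about 8 mm to spare in the window's height, less at 30.
- slot_home (a point): Where board_center belongs when home, either face round. Fixed aluminium holder, 190 x 80 mm; slot along x, z up. Slot 12 mm wide, floor 98 mm below this point and 10 mm above the bench; rails 45 mm above the bench, topped by a flared lead-in to 57 mm. It is open at the -x end (105 mm from this point) and ends at the end post, whose face is 55 mm to +x of this point.
- lip_edge (a point): Middle of the lower edge of the lip on the holder's end post, 125 mm above the bench (7 mm over the shoulder of a standing board); axes as slot_home. The lip is 8 mm thick and reaches 14 mm from the post over the slot, so the board is lowered with board_center more than 14 mm to -x of slot_home, then slid to +x under the lip to the post.
- headset: Black VR headset with a strap, about 180 x 165 x 85 mm, lying on the bench; origin near its middle, on its underside. Not to be moved.
- controller: White hand controller, a grip with a ring, about 205 x 110 x 34 mm, lying on the bench; origin near its middle, on its underside. Not to be moved.
- parts_bin: Blue open parts bin with plastic parts, 120 x 160 x 75 mm, on the bench; origin at the centre of its underside. Not to be moved.
Things that resemble listed ones, but are neither listed nor needed, are in the scene too. Of the things shaped like the part that bears board_center, the white one is meant. Of the things that look like the part that bears slot_home, the larger one is meant.

How it is judged:
On the way:
1. the board is off the hook and clear of it (horizontal distance between board_window and hook_tip above 0.15 m and height (world z) of board_center above 0.09 m), for 0.1 s.
At the end, for the whole second after the job is handed in: The board stands on the slot floor, tab up, within 0.22 rad of vertical and 0.15 rad of the slot line; its centre is within 5 mm along the slot, 20 mm across and 6 mm in height of slot_home (edge at the end post, under the lip); it is let go and at rest (x of board_center in the frame of slot_home between -0.005 and 0.005 m and y of board_center in the frame of slot_home between -0.02 and 0.02 m and z of board_center in the frame of slot_home between -0.006 and 0.006 m and angle between board_center's own z axis and vertical below 0.22 rad and angle between the y axis of board_center and the x axis of slot_home, either way round below 0.15 rad and contact force between the fingers and board below 0.1 N and linear speed of board below 0.02 m/s); the robot touches nothing.
It fails at once if the board is dropped on the bench (its centre lower than 70 mm) (height (world z) of board_center below 0.07 m).
It fails at once if the board is forced over the barb (more than 30 N between board and hook stand) (contact force between board and stand above 30 N).
It fails at once if the headset, controller or parts bin is moved more than 30 mm (distance of any of headset, controller, parts_bin from where it was at the start of the episode above 0.03 m).
It also fails if it takes over 58 s, if anything falls off the work surface, if the arm or the gripper's body presses on something with over 40 N, if the wrist force passes 120 N, or if a joint passes its speed limit or range.

## Robot

A 6-joint arm with a two-finger parallel gripper is mounted at the origin on the work surface. World frame = base frame: x ahead of the robot, y to its left, z up, the work surface at z = 0. Lengths are in m, angles in rad, forces in N, time in s.
With the tool pointing down it reaches from about 0.35 to 1 m from the base axis. Payload 7.1 kg.
Tool frame: the origin (TCP) lies at the very end of the fingers, on their centre line; the grasp point (between the pads) lies 19 mm behind it (manip.pinch_z is the distance from the TCP to the grasp point, in m); z points along the fingers, y is the direction in which the jaws open and shut (so a half turn about z gives the same grasp; the last joint's range is limited). The gripper opens to 85 mm and grips with 20 to 120 N. Pads are 22 mm wide; open, the fingers measure 114 mm over their backs; the gripper's body (76 mm by 85 mm) begins 54 mm behind the grasp point. The pads swing forward as they close: fully open they stand 13 mm farther back than shut.
Start: joints at [1.282, 0.423, 1.63, -0, 1.089, -0.019], TCP at [0.167, 0.602, 0.231] pointing down, gripper open.
Joint ranges: [-3, 3], [-0.9, 2.11], [0.09, 2.58], [-1.31, 4.45], [0.11, 2.69], [-2.54, 2.54]. Speed limits (rad/s): [2.39, 2.39, 3.01, 3.14, 3.14, 3.14].

## Interface

Orientations are given as a 3x3 rotation matrix whose columns are the frame's x, y, z axes.
In Python, from bench import sensors, cams, ticket, manip gives the robot as it stands. The module is installed in compiled form; this text tells all that it offers.
- The arm moves only by the tool carry_out, never from a script. Its argument "deltas" is a list that holds one entry, the list of rows, each a list of 7 numbers: the shift along the tool's x, y, z in cm, then the turn, a rotation vector about the tool's x, y, z in degrees, then the opening, from 0 (shut) to 1 (fully open). A call has 1 to 20 rows; each row shifts and turns the pose as measured when the row begins, along the tool's axes as they then stand; what a row does not reach is not made up. A row lasts 1/12 s, in which the tool goes at most 41.7 mm and 7.16 degrees, less where a joint would pass 70% of its speed; a pose out of reach is approached as far as the arm can. A call with a gripper value outside its range is refused whole. The fingers move at their own pace and stop on an object; "newtons" is the grip in N (left out, the last holds). Time passes only in rows, so rows that do not move let the fingers close. It gives the time, the measured TCP pose, the force and the opening at its end, in the units of the state.
- sensors.sense(): the state, without advancing time (a new reading comes with each control period).
- cams.camera(name): name is "scene" or "top"; returns (picture, depth): 384x512x3 uint8, red, green, blue; 384x512 float32, m along the optical axis (not along the pixel's ray), 0 where there is no reading.
- cams.camera_info(name): a dict with "intrinsics" (3x3 intrinsics, pixels), "distortion" ([k1, k2, p1, p2, k3] as OpenCV has them; the pictures are not rectified), "eye" and "rotation" of the camera in the world. Camera axes: x right, y up, looking along -z (the intrinsics and any distortion apply to the point x, -y, -z); pixel columns grow to the right and rows downward; lengths in m; the calibration is good to about 2 mm. A picture is of the moment at which its call begins. camera_info takes no time and is no camera call.
- ticket.close_job(): hands the job in, once; it reports no verdict.
The state is a dict: "time_s": time; "joints": joint angles; "qd": joint speeds; "tau": joint torques, N m; "tcp_pos": TCP position; "ee_rot": TCP orientation; "ft_force": force on the tool from outside, world axes, zero at the start; "moment": the same for the moment, N m; "opening": finger opening in m.
Only numpy, scipy, OpenCV 4.12 (cv2) and the standard library are available. Lean on these libraries where they do the work, as an engineer would, in place of code of your own. Each camera call takes 0.05 s, during which the arm holds its last target.

## Working session

There is one attempt and no reset: what is moved stays moved. The work goes in short steps, Python scripts to look and compute and a tool call to move; the robot and the scene stay as the last step left them, time stands still between calls to the robot, and variables do not carry over. Pictures are saved under pics/ and viewed, and the job is handed in when it is done.

Besides the shell and the picture viewer there is one more tool, called after "Request:" by a JSON object that holds its "api" and its "payload", one argument or row to a line. carry_out: Moves the arm, as the interface text tells. Its arguments: {"type":"object","properties":{"deltas":{"type":"array","items":{"type":"array","items":{"type":"array","items":{"type":"number"}}}},"newtons":{"type":"number"}},"required":["deltas"]}

```bash
mkdir -p pics; ls; cat > h.py <<'E'
import numpy as np, cv2, pickle
from bench import sensors, cams, ticket, manip
def grab(name, fn):
    im,d=cams.camera(name); cv2.imwrite('pics/'+fn+'.png',im[:,:,::-1]); np.savez('pics/'+fn+'.npz',im=im,d=d); return im,d
def info(name): 
    i=cams.camera_info(name); return np.array(i['intrinsics']),np.array(i['distortion'],float),np.array(i['eye']),np.array(i['rotation'])
def world(name,uv,z):
    K,D,e,R=info(name); uv=np.array(uv,float).reshape(-1,1,2); p=cv2.undistortPoints(uv,K,D).reshape(-1,2)
    z=np.array(z,float).reshape(-1); c=np.c_[p[:,0]*z,-p[:,1]*z,-z]; return c@R.T+e
def ray(name,uv):
    K,D,e,R=info(name); p=cv2.undistortPoints(np.array(uv,float).reshape(-1,1,2),K,D).reshape(-1,2)
    return e,np.c_[p[:,0],-p[:,1],-np.ones(len(p))]@R.T
def proj(name,P):
    K,D,e,R=info(name); c=(np.array(P,float).reshape(-1,3)-e)@R; c=c*[1,-1,-1]
    return cv2.projectPoints(c,np.zeros(3),np.zeros(3),K,D)[0].reshape(-1,2)
def cloud(name,fn):
    f=np.load('pics/'+fn+'.npz'); im,d=f['im'],f['d']; v,u=np.mgrid[:384,:512]; 
    P=world(name,np.c_[u.ravel(),v.ravel()],d.ravel()).reshape(384,512,3); P[d==0]=np.nan; return im,d,P
E
python3 - <<'E'
from h import *
np.set_printoptions(precision=4,suppress=True)
print(sensors.sense()); print(manip.pinch_z)
for n in('scene','top'):
    print(n,info(n)); grab(n,n+'0')
E
```

```text
pics
{'time_s': 0.0, 'joints': array([ 1.282 ,  0.4239,  1.6307, -0.    ,  1.0886, -0.019 ]), 'qd': array([-0.0012, -0.0013, -0.0016, -0.0005, -0.0002,  0.0007]), 'tau': array([ -0.002 , -55.738 , -28.1739,  -0.0001,   0.0075,   0.    ]), 'tcp_pos': array([0.1664, 0.6019, 0.2305]), 'ee_rot': array([[-0.9638,  0.2665, -0.0004],
       [ 0.2665,  0.9638, -0.0015],
       [ 0.    , -0.0016, -1.    ]]), 'ft_force': array([0.3787, 0.4486, 0.1464]), 'moment': array([0.0186, 0.0244, 0.0046]), 'opening': 0.0854408885989797}
0.0187
scene (array([[353.286 ,   0.    , 251.4639],
       [  0.    , 353.286 , 187.0323],
       [  0.    ,   0.    ,   1.    ]]), array([-0.081,  0.   ,  0.   ,  0.   ,  0.   ]), array([ 1.2749, -0.1427,  0.7367]), array([[ 0.1226, -0.6239,  0.7718],
       [ 0.9924,  0.0864, -0.0877],
       [-0.012 ,  0.7767,  0.6298]]))
top (array([[439.2223,   0.    , 258.1351],
       [  0.    , 439.2223, 187.34  ],
       [  0.    ,   0.    ,   1.    ]]), array([-0.076,  0.   ,  0.   ,  0.   ,  0.   ]), array([ 0.3262, -0.0892,  1.4739]), array([[ 0.009 ,  0.9847, -0.1742],
       [-0.9998,  0.0055, -0.0206],
       [-0.0194,  0.1743,  0.9845]]))
```

View pics/scene0.png

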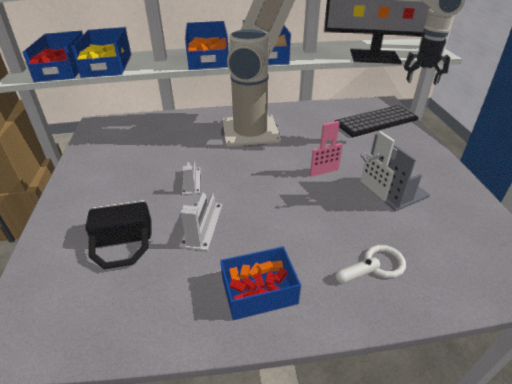

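View pics/top0.png

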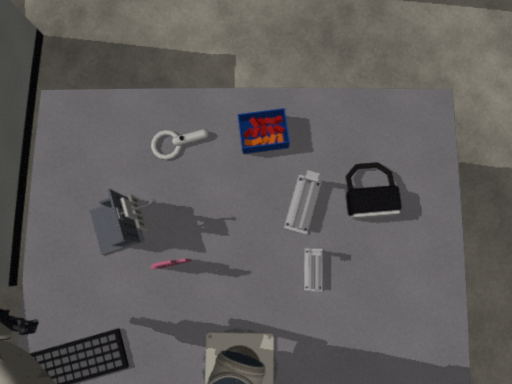

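The white board is at scene (380,172) / top (133,212), and a pink look-alike is at scene (326,155) / top (171,264). The large holder is at scene (202,220) / top (303,203), and a small look-alike is at scene (191,180) / top (313,270). I choose the white board and the large holder. Next I'll crop both closely to check.

```bash
python3 - <<'E'
from h import *
np.set_printoptions(precision=4,suppress=True)
def crop(fn,x0,y0,x1,y1,s): 
    im=cv2.imread('pics/'+fn+'.png')[y0:y1,x0:x1]; return cv2.resize(im,None,fx=s,fy=s,interpolation=cv2.INTER_CUBIC)
a=crop('scene0',340,120,440,215,4); b=crop('scene0',165,155,265,250,4)
c=crop('top0',85,180,160,260,5); d=crop('top0',275,160,335,300,3)
cv2.imwrite('pics/c1.png',np.hstack([a,b])); 
cv2.imwrite('pics/c2.png',c);cv2.imwrite('pics/c3.png',d)
E
```

```text
(no output)
```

View pics/c1.png

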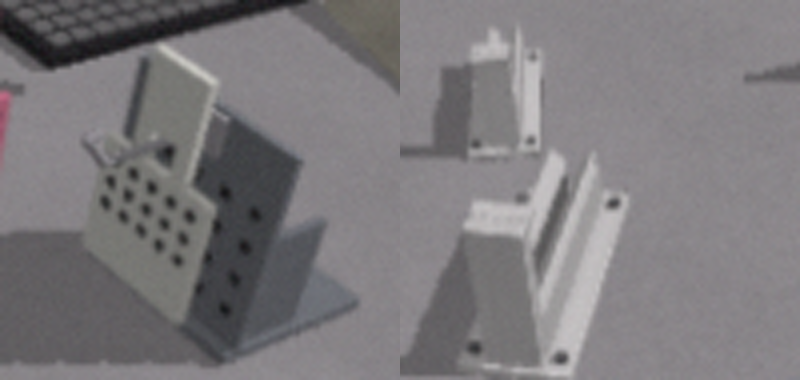

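View pics/c2.png

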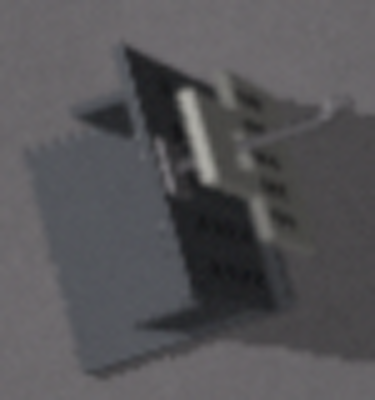

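View pics/c3.png

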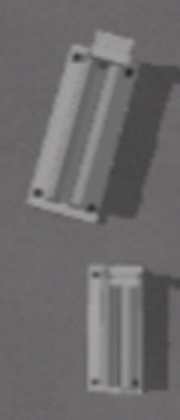

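The crops show the white dotted board hanging on the hook at scene ~(380,172), and the large holder with its post at the near end, scene ~(190,215). Next: measure both from depth.

```bash
python3 - <<'E'
from h import *
np.set_printoptions(precision=4,suppress=True)
for n,box in(('scene',(350,120,430,210)),('top',(85,180,165,260))):
    im,d,P=cloud(n,n+'0'); x0,y0,x1,y1=box
    p=P[y0:y1,x0:x1].reshape(-1,3); c=im[y0:y1,x0:x1].reshape(-1,3).astype(int)
    # board is yellowish white: R-B>5 & bright ; 
    m=(c[:,0]-c[:,2]>6)&(c[:,0]>110)&(p[:,2]>.05)
    q=p[m]; print(n,m.sum(),q.min(0),q.max(0))
    for it in range(6):
        o=q.mean(0); U,S,V=np.linalg.svd(q-o,full_matrices=False); nn=V[2]; r=(q-o)@nn; q=q[abs(r)<max(.003,2*r.std())]
    nn*=np.sign(-nn[1]); print(len(q),o,nn,r.std())
    t=np.cross([0,0,1],nn); t/=np.linalg.norm(t); s=(q-o)@t; z=q[:,2]
    lo=z<.12; hi=z>.165
    print('yaw',np.degrees(np.arctan2(nn[1],nn[0])),'z',np.percentile(z,[0,1,99,100]))
    for k,mm in(('lo',lo),('hi',hi)):
        if mm.sum()>5:
            pc=np.percentile(s[mm],[0,2,50,98,100]); print(k,mm.sum(),pc, 'mid',o+t*(pc[1]+pc[3])/2)
    print('table z',np.nanmedian(P[300:330,250:300,2]) if n=='scene' else np.nanmedian(P[150:180,200:250,2]))
    # hook: pixels in front of the board plane (along nn by 15..110mm) z>0.15
    f=(p-o)@nn; s=(p-o)@t; h=(f>.012)&(f<.11)&(abs(s)<.07)&(p[:,2]>.1)
    g=p[h]; 
    idx=np.argsort(f[h]); print(np.c_[f[h],s[h],g][idx])
E
```

```text
scene 24 [0.465  0.3126 0.0624] [0.5398 0.3458 0.2363]
23 [0.499  0.3268 0.193 ] [ 0.3539 -0.9351  0.021 ] 0.0020028372383899882
yaw -69.27198031158062 z [0.0624 0.0682 0.2362 0.2363]
hi 17 [-0.0345 -0.0345 -0.0041  0.0161  0.0164] mid [0.4903 0.3235 0.193 ]
table z 0.0011779013530808236
[[ 0.0142 -0.0088  0.4959  0.3101  0.1743]
 [ 0.0149 -0.0073  0.4975  0.3099  0.172 ]
 [ 0.0165 -0.0095  0.4961  0.3076  0.1713]
 [ 0.0169 -0.01    0.4957  0.3071  0.1745]
 [ 0.0198 -0.0093  0.4974  0.3045  0.169 ]
 [ 0.02   -0.011   0.4959  0.3039  0.1749]
 [ 0.0215 -0.0132  0.4944  0.3016  0.1741]
 [ 0.0219 -0.012   0.4957  0.3017  0.1715]
 [ 0.0223 -0.0082  0.4993  0.3027  0.1739]
 [ 0.0242 -0.0092  0.4991  0.3005  0.1705]
 [ 0.0267 -0.0115  0.4978  0.2974  0.1733]
 [ 0.0277 -0.0098  0.4998  0.297   0.1712]
 [ 0.0311 -0.0095  0.5012  0.2938  0.1691]
 [ 0.0312 -0.0113  0.4996  0.2933  0.1749]
 [ 0.0321 -0.014   0.4974  0.2915  0.1735]
 [ 0.0322 -0.0095  0.5016  0.2929  0.1729]
 [ 0.034  -0.0158  0.4963  0.289   0.1731]
 [ 0.0356 -0.0093  0.503   0.2898  0.1707]
 [ 0.0357 -0.0101  0.5023  0.2894  0.
[... 1964 characters left out ...]
81  0.2496  0.1946]
 [ 0.0801 -0.0127  0.5154  0.2474  0.1963]
 [ 0.0818 -0.0105  0.5181  0.2466  0.1949]
 [ 0.0821 -0.0145  0.5145  0.2449  0.1959]]
top 13 [0.4657 0.3162 0.2239] [0.509  0.3304 0.2364]
13 [0.4864 0.3236 0.2312] [ 0.328  -0.9037 -0.2751] 0.0010944202619570646
yaw -70.05089518573114 z [0.2239 0.2242 0.2362 0.2364]
hi 13 [-0.022  -0.0211  0.001   0.0229  0.0236] mid [0.4873 0.3239 0.2312]
table z -0.001212614165567505
[[ 0.0123  0.018   0.5049  0.3255  0.2023]
 [ 0.0123 -0.0136  0.4752  0.3146  0.2026]
 [ 0.0126  0.0082  0.4958  0.3216  0.2032]
 ...
 [ 0.0883 -0.0014  0.5127  0.2469  0.1935]
 [ 0.0889  0.0008  0.5153  0.2463  0.1964]
 [ 0.0912 -0.0019  0.5131  0.2445  0.1912]]
```

```bash
cat > fit.py <<'E'
from h import *
np.set_printoptions(precision=4,suppress=True)
from scipy.optimize import least_squares
def board(fn_s,fn_t):
    pass
E
python3 - <<'E'
from h import *
np.set_printoptions(precision=4,suppress=True)
o0=np.array([.499,.3268,.0]); n0=np.array([.3539,-.9351,0]);n0/=np.linalg.norm(n0)
Q={}
for n,box in(('scene',(345,115,435,215)),('top',(85,170,170,260))):
    im,d,P=cloud(n,n+'0'); x0,y0,x1,y1=box
    p=P[y0:y1,x0:x1].reshape(-1,3); p=p[np.isfinite(p[:,0])]; t0=np.cross([0,0,1],n0)
    f=(p-o0)@n0; s=(p-o0)@t0; Q[n]=p
    print(n,'hist of f (mm):'); h,e=np.histogram(f[(p[:,2]>.03)&(abs(s)<.15)],np.arange(-.13,.11,.005)); print(list(zip((e*1000).round().astype(int),h)))
    q=p[(abs(f)<.012)&(p[:,2]>.02)&(abs(s)<.07)]
    for it in range(8):
        o=q.mean(0); V=np.linalg.svd(q-o,full_matrices=False)[2]; nn=V[2]; r=(q-o)@nn; q=q[abs(r)<.003]
    nn=nn*np.sign(-nn[1]); print('face',len(q),o,nn,r.std(),'yaw',np.degrees(np.arctan2(nn[1],nn[0])),'tilt',np.degrees(np.arcsin(nn[2])))
    t=np.cross([0,0,1],nn); t/=np.linalg.norm(t); s=(q-o)@t; z=q[:,2]
    print('z range',z.min(),z.max())
    for a,b in((.03,.08),(.08,.12),(.15,.19),(.19,.24)):
        m=(z>a)&(z<b)
        if m.sum()>8: pc=np.percentile(s[m],[1,99]); print(a,b,m.sum(),pc,pc[1]-pc[0],'mid',o+t*pc.mean())
    # rod
    f=(p-o0)@n0; s=(p-o0)@t0; 
    g=p[(f>.012)&(f<.06)&(abs(s)<.025)&(p[:,2]>.16)&(p[:,2]<.182)]
    c=g.mean(0); V=np.linalg.svd(g-c,full_matrices=False)[2]; dr=V[0]*np.sign(V[0]@n0); print('rod',len(g),c,dr,'yaw',np.degrees(np.arctan2(dr[1],dr[0])))
    g=p[(f>.06)&(abs(s)<.03)&(p[:,2]>.17)]; print('far f',f[(abs(s)<.03)&(p[:,2]>.17)].max(), 'top', g[:,2].max(), g[np.argsort(-g[:,2])[:5]])
E
```

```text
scene hist of f (mm):
[(np.int64(-130), np.int64(0)), (np.int64(-125), np.int64(0)), (np.int64(-120), np.int64(0)), (np.int64(-115), np.int64(2)), (np.int64(-110), np.int64(25)), (np.int64(-105), np.int64(25)), (np.int64(-100), np.int64(24)), (np.int64(-95), np.int64(20)), (np.int64(-90), np.int64(25)), (np.int64(-85), np.int64(27)), (np.int64(-80), np.int64(20)), (np.int64(-75), np.int64(27)), (np.int64(-70), np.int64(23)), (np.int64(-65), np.int64(21)), (np.int64(-60), np.int64(9)), (np.int64(-55), np.int64(10)), (np.int64(-50), np.int64(186)), (np.int64(-45), np.int64(792)), (np.int64(-40), np.int64(76)), (np.int64(-35), np.int64(1)), (np.int64(-30), np.int64(0)), (np.int64(-25), np.int64(0)), (np.int64(-20), np.int64(0)), (np.int64(-15), np.int64(0)), (np.int64(-10), np.int64(44)), (np.int64(-5), np.int64(596)), (np.int64(0), np.int64(706)), (np.int64(5), np.int64(3)), (np.int64(10), np.int64(3)), (np.int64(15), np.int64(3)), (np.int64(20), np.int64(6)), (np.int64(25), np.int64(2)), (np.int64(30), np.int64(5)), (np.int64(35), np.int64(3)), (np.int64(40), np.int64(4)), (np.int64(4
[... 2550 characters left out ...]
59 -0.9454 -0.0036] 0.0010954823600823555 yaw -70.9783938881909 tilt -0.20836402914857818
z range 0.03129042400258575 0.23887368632323414
0.03 0.08 100 [-0.0533  0.0556] 0.10894928026554508 mid [0.4861 0.3203 0.128 ]
0.08 0.12 97 [-0.0521  0.0549] 0.10693641838117803 mid [0.4863 0.3204 0.128 ]
0.15 0.19 46 [-0.0383  0.0291] 0.06734158426412615 mid [0.4807 0.3185 0.128 ]
0.19 0.24 78 [-0.0265  0.0297] 0.05623365956871941 mid [0.4865 0.3205 0.128 ]
rod 38 [0.4979 0.2889 0.1712] [ 0.3308 -0.9428 -0.0421] yaw -70.66638409287188
far f 0.08193977767917973 top 0.20204769967740877 [[0.5084 0.2565 0.202 ]
 [0.5116 0.2479 0.2014]
 [0.5118 0.2513 0.1999]
 [0.5088 0.2542 0.1995]
 [0.515  0.2487 0.1987]]
```

```bash
python3 - <<'E'
from h import *
np.set_printoptions(precision=4,suppress=True)
for n,box in(('scene',(170,185,230,250)),('top',(278,165,328,240))):
    im,d,P=cloud(n,n+'0'); x0,y0,x1,y1=box
    p=P[y0:y1,x0:x1].reshape(-1,3); c=im[y0:y1,x0:x1].reshape(-1,3); p=p[np.isfinite(p[:,0])]
    print(n,p.min(0),p.max(0)); h,e=np.histogram(p[:,2],np.arange(-.01,.16,.005)); print(list(zip((e*1000).round().astype(int).tolist(),h.tolist())))
    for lo,hi in((.004,.02),(.025,.065),(.1,.15)):
        q=p[(p[:,2]>lo)&(p[:,2]<hi)]; r=cv2.minAreaRect((q[:,:2]*1000).astype(np.float32)); print(lo,hi,len(q),r, q.mean(0))
E
```

```text
scene [ 0.3209 -0.3104 -0.0053] [ 0.6316 -0.113   0.1367]
[(-10, 2), (-5, 977), (0, 1135), (5, 259), (10, 321), (15, 74), (20, 60), (25, 72), (30, 73), (35, 64), (40, 98), (45, 122), (50, 88), (55, 72), (60, 25), (65, 21), (70, 17), (75, 27), (80, 18), (85, 27), (90, 25), (95, 22), (100, 17), (105, 27), (110, 24), (115, 25), (120, 22), (125, 28), (130, 115), (135, 26), (140, 0), (145, 0), (150, 0)]
0.004 0.02 689 ((482.8667907714844, -201.01531982421875), (295.3135986328125, 135.93394470214844), 0.014204022474586964) [ 0.5272 -0.2042  0.0105]
0.025 0.065 614 ((496.6361083984375, -207.64901733398438), (248.21437072753906, 89.11909484863281), 1.390174150466919) [ 0.536  -0.2053  0.044 ]
0.1 0.15 284 ((601.614013671875, -226.3514404296875), (41.365440368652344, 30.841005325317383), 73.63337707519531) [ 0.6084 -0.2267  0.1247]
top [ 0.4119 -0.2947 -0.0134] [ 0.6683 -0.1257  0.1377]
[(-10, 243), (-5, 1150), (0, 914), (5, 493), (10, 309), (15, 22), (20, 7), (25, 9), (30, 6), (35, 16), (40, 76), (45, 130), (50, 138), (55, 81), (60, 4), (65, 0), (70, 1), (75, 1), (80, 0), (85, 1), (90, 0), (95, 0), (100, 0), (105, 0), (110, 0), (115, 0), (120, 4), (125, 31), (130, 76), (135, 10), (140, 0), (145, 0), (150, 0)]
0.004 0.02 921 ((538.195556640625, -209.37860107421875), (251.82681274414062, 167.0995330810547), 0.07047376036643982) [ 0.5265 -0.207   0.0089]
0.025 0.065 460 ((525.795654296875, -208.01263427734375), (40.31755828857422, 161.7540283203125), 73.92463684082031) [ 0.5255 -0.2073  0.0491]
0.1 0.15 121 ((602.02197265625, -229.62550354003906), (40.03511428833008, 28.77951431274414), 72.60624694824219) [ 0.6016 -0.2292  0.1313]
```

```bash
python3 - <<'E'
from h import *
np.set_printoptions(precision=4,suppress=True)
A={}
for n,box in(('scene',(170,180,235,250)),('top',(278,165,328,240))):
    im,d,P=cloud(n,n+'0'); x0,y0,x1,y1=box
    p=P[y0:y1,x0:x1].reshape(-1,3); A[n]=p[np.isfinite(p[:,0])]
o=np.array([.5255,-.2073])
for n,p in A.items():
    print(n)
    best=[]
    for yaw in np.arange(-20,-12,.5):
        a=np.radians(yaw); ux=np.array([np.cos(a),np.sin(a)]); uy=np.array([-ux[1],ux[0]])
        q=p[(p[:,2]>.043)&(p[:,2]<.062)]; s=(q[:,:2]-o)@ux; v=(q[:,:2]-o)@uy; k=(abs(v)<.03)&(abs(s)<.08)
        # per side slope
        r=[]
        for sg in(1,-1):
            m=k&(v*sg>0); r.append(np.polyfit(s[m],v[m],1)[0])
        best.append((yaw,*np.degrees(r),))
    print(np.array(best)[[0,7,-1]])
    a=np.radians(-16.7); ux=np.array([np.cos(a),np.sin(a)]); uy=np.array([-ux[1],ux[0]])
    s=(p[:,:2]-o)@ux; v=(p[:,:2]-o)@uy; z=p[:,2]
    m=(s>-.07)&(s<.05)
    for b in np.arange(-.045,.045,.003):
        k=m&(v>=b)&(v<b+.003); 
        if k.sum(): print('%.4f n=%d z'%(b+.0015,k.sum()),np.percentile(z[k],[5,50,95])*1000)
    k=(z>.115); print('post s',np.percentile(s[k],[1,10,50,90,99]),'v',np.percentile(v[k],[1,50,99]))
    k=(z>.126); print('top s',np.percentile(s[k],[1,10,50,90,99]),'v',np.percentile(v[k],[1,50,99]))
    k=(abs(v)<.03)&(z>.035)&(z<.065); print('rail s',np.percentile(s[k],[0,1,50,99,100]))
    k=(z>.005)&(z<.014)&(abs(v)<.05)&(abs(s)<.13); print('base s',np.percentile(s[k],[0,1,50,99,100]),'v',np.percentile(v[k],[0,1,50,99,100]))
E
```

```text
scene
[[-20.       4.9017   6.3984]
 [-16.5      1.4205   2.9448]
 [-12.5     -1.5119  -0.1709]]
-0.0435 n=4 z [-0.6401  0.099   2.6419]
-0.0405 n=1 z [1.1236 1.1236 1.1236]
-0.0345 n=1 z [12.5682 12.5682 12.5682]
-0.0165 n=3 z [53.7608 54.0103 57.6062]
-0.0135 n=12 z [52.2708 54.6686 57.9776]
-0.0105 n=15 z [50.1201 52.699  58.3697]
-0.0075 n=24 z [46.3403 49.6653 52.4129]
-0.0045 n=87 z [17.9596 34.5741 48.4342]
-0.0015 n=6 z [30.5312 37.1991 45.1395]
0.0075 n=7 z [44.0604 44.5097 46.5003]
0.0105 n=18 z [45.885  48.1165 50.353 ]
0.0135 n=13 z [49.9555 52.0989 54.2134]
0.0165 n=28 z [41.9503 53.7407 56.7376]
0.0195 n=59 z [42.3286 47.3823 58.146 ]
0.0225 n=147 z [10.5024 28.6562 46.074 ]
0.0255 n=28 z [ 8.4374 10.8396 13.3963]
0.0285 n=31 z [ 8.6357 10.5658 13.3034]
0.0315 n=31 z [ 8.3589 11.1026 12.9403]
0.0345 n=32 z [ 7.6552 10.7905 12.8179]
0.0375 n=22 z [ 8.6763 10.7529 12.1769]
0.0405 n=37 z [ 6.3304 10.6915 13.7875]
0.0435 n=52 z [-1.34    2.5282 11.1875]
post s [0.0634 0.069  0.0866 0.0921 0.0937] v [-0.0166  0.0051  0.024 ]
top s [0.0632 0.0676 0.0813 0.0918 0.0932] v [-0.0
[... 1057 characters left out ...]
4.7139 59.2177]
0.0165 n=36 z [44.8861 53.5816 58.1584]
0.0195 n=43 z [ 2.2442 26.791  47.1786]
0.0225 n=31 z [ 5.5643  9.6605 12.8607]
0.0255 n=33 z [ 3.9387  8.9347 12.5032]
0.0285 n=32 z [ 4.4023  8.6876 12.9905]
0.0315 n=31 z [ 3.1983  9.3504 14.4789]
0.0345 n=32 z [ 5.2373  9.9509 13.2074]
0.0375 n=31 z [ 1.5015  7.9464 12.6981]
0.0405 n=33 z [-4.6081 -1.1116  8.1515]
0.0435 n=30 z [-8.3006 -1.2229  3.0241]
post s [0.0653 0.0677 0.0795 0.0902 0.0938] v [-0.0188  0.0009  0.0204]
top s [0.0653 0.068  0.0796 0.0903 0.0938] v [-0.0188  0.0008  0.0203]
rail s [-0.0805 -0.0797 -0.0011  0.0798  0.0814]
base s [-0.1145 -0.0915 -0.0052  0.1106  0.1282] v [-0.0471 -0.0409 -0.0007  0.0408  0.0485]
```

```bash
cat >> h.py <<'E'
from scipy.spatial.transform import Rotation as Ro
np.set_printoptions(precision=4,suppress=True)
# board frame model
YB=np.radians(-71.05)
n=np.array([np.cos(YB),np.sin(YB),0]); t=np.array([-n[1],n[0],0]); Z=np.array([0,0,1.])
BEND=np.array([.5052,.2685,.170])   # hook bend estimate
def tool_R(yaw_y,lean=0.,axis=None):
    """tool down, tool y at yaw (deg); then leaned (deg) about horizontal axis"""
    a=np.radians(yaw_y); y=np.array([np.cos(a),np.sin(a),0]); z=-Z; x=np.cross(y,z); R=np.c_[x,y,z]
    if lean: R=Ro.from_rotvec(np.radians(lean)*np.array(axis)).as_matrix()@R
    return R
def delta(pos,R):
    s=sensors.sense(); R0=s['ee_rot']; 
    d=R0.T@(np.array(pos)-s['tcp_pos'])*100; w=np.degrees(Ro.from_matrix(R0.T@R).as_rotvec())
    print('t %.2f tcp'%s['time_s'],s['tcp_pos'],'q',s['joints'],'F',s['ft_force'].round(1),'open %.4f'%s['opening'])
    print('delta cm',d.round(2),'deg',w.round(2)); return d,w
E
python3 - <<'E'
from h import *
s=sensors.sense(); q=s['joints']
def W(j): return (Ro.from_euler('z',j[0])*Ro.from_euler('y',j[1]+j[2])*Ro.from_euler('z',j[3])*Ro.from_euler('y',j[4])*Ro.from_euler('z',j[5])).as_matrix()
C=W(q).T@s['ee_rot']; print('C',C)
# tilted pose: rotate about t so that top leans to -n ; u=(−sin n + cos z)
for yaw in(109,-71):
  for lean in(0,20,40):
    R=tool_R(yaw,-lean,t); 
    for j1d in(30,36):
     for p in(1.9,2.1):
      M=(Ro.from_euler('z',np.radians(j1d))*Ro.from_euler('y',p)).as_matrix().T@R@C.T
      e=Ro.from_matrix(M).as_euler('ZYZ'); e2=[e[0]+np.pi,-e[1],e[2]+np.pi]
      print(yaw,lean,'toolz',R[:,2],j1d,p,'j456',e.round(2))
print(delta([.4857,.3252,.33],tool_R(109)))
E
```

```text
C [[ 0. -1.  0.]
 [ 1.  0.  0.]
 [-0.  0.  1.]]
109 0 toolz [-0. -0. -1.] 30 1.9 j456 [ 0.    1.24 -1.38]
109 0 toolz [-0. -0. -1.] 30 2.1 j456 [ 0.    1.04 -1.38]
109 0 toolz [-0. -0. -1.] 36 1.9 j456 [ 0.    1.24 -1.27]
109 0 toolz [-0. -0. -1.] 36 2.1 j456 [ 0.    1.04 -1.27]
109 20 toolz [ 0.1111 -0.3235 -0.9397] 30 1.9 j456 [-0.35  1.33 -1.28]
109 20 toolz [ 0.1111 -0.3235 -0.9397] 30 2.1 j456 [-0.38  1.14 -1.2 ]
109 20 toolz [ 0.1111 -0.3235 -0.9397] 36 1.9 j456 [-0.34  1.36 -1.18]
109 20 toolz [ 0.1111 -0.3235 -0.9397] 36 2.1 j456 [-0.36  1.17 -1.11]
109 40 toolz [ 0.2087 -0.608  -0.766 ] 30 1.9 j456 [-0.69  1.44 -1.21]
109 40 toolz [ 0.2087 -0.608  -0.766 ] 30 2.1 j456 [-0.72  1.29 -1.08]
109 40 toolz [ 0.2087 -0.608  -0.766 ] 36 1.9 j456 [-0.66  1.5  -1.14]
109 40 toolz [ 0.2087 -0.608  -0.766 ] 36 2.1 j456 [-0.68  1.34 -1.01]
-71 0 toolz [-0. -0. -1.] 30 1.9 j456 [-0.    1.24  1.76]
-71 0 toolz [-0. -0. -1.] 30 2.1 j456 [0.   1.04 1.76]
-71 0 toolz [-0. -0. -1.] 36 1.9 j456 [-0.    1.24  1.87]
-71 0 toolz [-0. -0. -1.] 36 2.1 j456 [-0.    1.04  1.87]
-71 20 toolz [ 0.1111 -0.3235 -0.9397] 30 1.9 j456 [-0.35  1.33  1.86]
-71 20 toolz [ 0.1111 -0.3235 -0.9397] 30 2.1 j456 [-0.38  1.14  1.94]
-71 20 toolz [ 0.1111 -0.3235 -0.9397] 36 1.9 j456 [-0.34  1.36  1.96]
-71 20 toolz [ 0.1111 -0.3235 -0.9397] 36 2.1 j456 [-0.36  1.17  2.03]
-71 40 toolz [ 0.2087 -0.608  -0.766 ] 30 1.9 j456 [-0.69  1.44  1.93]
-71 40 toolz [ 0.2087 -0.608  -0.766 ] 30 2.1 j456 [-0.72  1.29  2.06]
-71 40 toolz [ 0.2087 -0.608  -0.766 ] 36 1.9 j456 [-0.66  1.5   2.  ]
-71 40 toolz [ 0.2087 -0.608  -0.766 ] 36 2.1 j456 [-0.68  1.34  2.13]
t 0.10 tcp [0.1664 0.6019 0.2306] q [ 1.282   0.4238  1.6306 -0.      1.0886 -0.019 ] F [ 0.1 -0.2  0.1] open 0.0855
delta cm [-38.15 -18.17  -9.92] deg [ -0.08  -0.03 -34.46]
(array([-38.148 , -18.1731,  -9.9163]), array([ -0.0807,  -0.0266, -34.4593]))
```

Request:
{"api": "carry_out", "payload": {
  "deltas": [
    [[0,0,-3,0,0,0,0.45],[0,0,-3.5,0,0,0,0.45],[-3,-1.4,-3.5,0,0,0,0.45],[-3.8,-1.6,0,0,0,0,0.45],[-3.8,-1.6,0,0,0,0,0.45],[-3.8,-1.6,0,0,0,0,0.45],[-3.8,-1.6,0,0,0,0,0.45],[-3.8,-1.6,0,0,0,0,0.45],[-3.8,-1.6,0,0,0,0,0.45],[-3.8,-1.6,0,0,0,0,0.45],[-3.0,-1.6,0,0,0,0,0.45],[-2,-1.2,0,0,0,0,0.45],[0,0,0,0,0,-6.9,0.45],[0,0,0,0,0,-6.9,0.45],[0,0,0,0,0,-6.9,0.45],[0,0,0,0,0,-6.9,0.45],[0,0,0,0,0,-6.9,0.45]]
  ]
}}

```text
time_s: 1.52
tcp_pos: [0.4646, 0.3519, 0.3251]
ee_rot: [[-0.937, -0.348, -0.005], [-0.348, 0.937, -0.012], [0.009, -0.009, -1.0]]
ft_force: [0.5, -0.0, 1.1]
opening: 0.0385
```

```bash
python3 - <<'E'
from h import *
delta([.4857,.3252,.30],tool_R(109)); grab('scene','s1'); grab('top','t1')
E
```

```text
t 1.52 tcp [0.4646 0.3519 0.3251] q [ 0.6312  0.2724  1.6242 -0.0068  1.2563 -1.2933] F [ 0.5 -0.   1.1] open 0.0385
delta cm [-1.07 -3.22  2.53] deg [-0.54 -0.51  1.39]
```

View pics/s1.png

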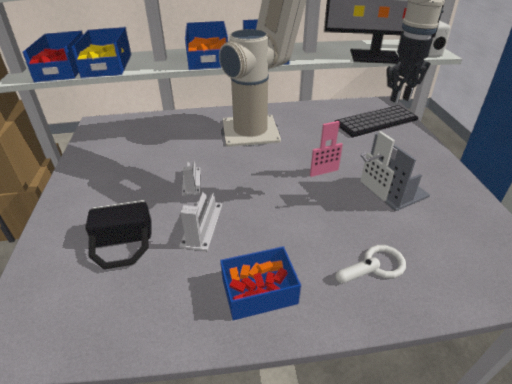

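```bash
python3 - <<'E'
from h import *
s=sensors.sense(); print(s['time_s'],s['tcp_pos'])
for c in('scene','top'):
    print(c,proj(c,[s['tcp_pos'],[.4857,.3252,.204],[.1664,.602,.2306],[.5485,-.2142,.108],BEND]))
for f in('s1','t1'):
    im=cv2.imread(f'pics/{f}.png'); 
E
```

```text
1.6167 [0.4644 0.3521 0.3251]
scene [[399.4214 101.6618]
 [383.7707 144.8812]
 [420.4713  86.3401]
 [194.8974 202.3272]
 [365.1312 160.1974]]
top [[102.1376 210.3945]
 [126.5311 208.3583]
 [ 22.9584 317.6137]
 [306.8976 193.6586]
 [148.8097 203.5524]]
```

View pics/t1.png

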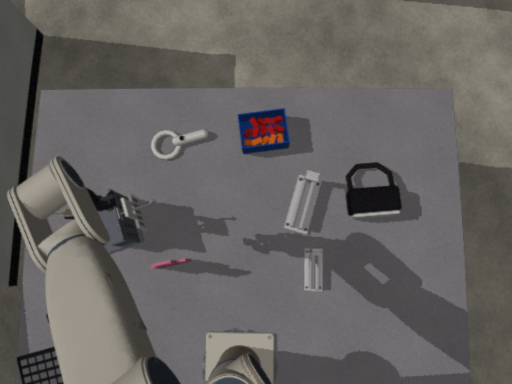

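```bash
python3 - <<'E'
from h import *
s=sensors.sense(); R=s['ee_rot'];p0=s['tcp_pos']
for n_,fn,box in(('scene','s1',(380,40,440,115)),('top','t1',(80,180,150,240))):
    im,d,P=cloud(n_,fn); x0,y0,x1,y1=box; p=P[y0:y1,x0:x1].reshape(-1,3); p=p[np.isfinite(p[:,0])]
    q=(p-p0)@R; q=q[(abs(q[:,0])<.06)&(abs(q[:,1])<.07)&(q[:,2]<.03)&(q[:,2]>-.09)]
    print(n_,len(q)); 
    for lo,hi in((-.005,.03),(-.02,-.005),(-.035,-.02),(-.05,-.035),(-.07,-.05)):
        m=(q[:,2]>=lo)&(q[:,2]<hi); 
        if m.sum()>3: print(lo,hi,m.sum(),'x',np.percentile(q[m,0],[2,50,98])*1000,'y',np.percentile(q[m,1],[2,50,98])*1000)
    print('zmax',np.sort(q[:,2])[-6:])
E
```

```text
scene 787
-0.005 0.03 12 x [-9.2938 -0.4373  8.9357] y [-28.7076 -25.6051  20.3566]
-0.02 -0.005 82 x [-11.3153  -5.3696   9.1899] y [-34.0737 -20.1421  25.4802]
-0.035 -0.02 98 x [-12.1391  -4.639    9.8109] y [-33.8717  -2.762   31.5652]
-0.05 -0.035 99 x [-13.9445  -6.2745  11.527 ] y [-49.8595  18.4497  35.5166]
-0.07 -0.05 223 x [-16.209   -9.8157   9.4404] y [-56.6367 -22.9753  50.5213]
zmax [-0.0042 -0.0038 -0.0035 -0.003  -0.0029 -0.0027]
top 128
-0.02 -0.005 10 x [ 5.0361  7.681  10.9164] y [-35.2174 -28.5326 -21.3922]
-0.035 -0.02 11 x [ 6.3884 10.2797 12.1138] y [-33.6586 -28.6768 -20.6699]
-0.05 -0.035 16 x [-6.8861  7.0333 13.3515] y [-36.655  -30.5224 -24.595 ]
-0.07 -0.05 54 x [-4.8445  7.6161 16.6549] y [-55.5112 -31.8211 -17.6871]
zmax [-0.0122 -0.0119 -0.0075 -0.007  -0.005  -0.0045]
```

Request:
{"api": "carry_out", "payload": {
  "deltas": [
    [[-0.6,-1.6,1.2,-0.3,-0.3,0.7,0.45],[-0.5,-1.6,1.2,-0.3,-0.3,0.7,0.45],[0,0,0,0,0,0,0.45]]
  ]
}}

```text
time_s: 1.87
tcp_pos: [0.4856, 0.3258, 0.3007]
ee_rot: [[-0.951, -0.31, 0.002], [-0.31, 0.951, 0.003], [-0.003, 0.002, -1.0]]
ft_force: [-0.9, 0.4, -0.7]
opening: 0.0381
```

```bash
python3 - <<'E'
from h import *
delta([.486,.3255,.191],tool_R(109))
E
```

```text
t 1.87 tcp [0.4856 0.3258 0.3007] q [ 0.5701  0.2902  1.6568  0.0013  1.1914 -1.3164] F [-0.9  0.4 -0.7] open 0.0381
delta cm [-0.   -0.07 10.97] deg [ 0.11  0.16 -0.94]
```

Request:
{"api": "carry_out", "payload": {
  "deltas": [
    [[0,0,2.5,0,0,-0.5,0.45],[0,0,2.5,0,0,-0.4,0.45],[0,0,2.0,0,0,0,0.45],[0,0,2.0,0,0,0,0.45],[0,0,1.5,0,0,0,0.45],[0,0,0.3,0,0,0,0.45],[0,0,0,0,0,0,0.45]]
  ]
}}

```text
time_s: 2.45
tcp_pos: [0.4859, 0.3288, 0.1912]
ee_rot: [[-0.954, -0.301, 0.003], [-0.301, 0.954, 0.005], [-0.005, 0.004, -1.0]]
ft_force: [1.3, -0.4, 0.9]
opening: 0.0381
```

```bash
python3 - <<'E'
from h import *
delta([.486,.3255,.191],tool_R(109)); grab('scene','s2'); 
im=cv2.imread('pics/s2.png')[90:220,330:450]; cv2.imwrite('pics/s2c.png',cv2.resize(im,None,fx=4.5,fy=4.5,interpolation=cv2.INTER_CUBIC))
E
```

```text
t 2.45 tcp [0.4859 0.3288 0.1912] q [ 0.5735  0.4139  1.7512  0.0029  0.9708 -1.305 ] F [ 1.3 -0.4  0.9] open 0.0381
delta cm [ 0.09 -0.32  0.02] deg [ 0.22  0.28 -1.46]
```

View pics/s2c.png

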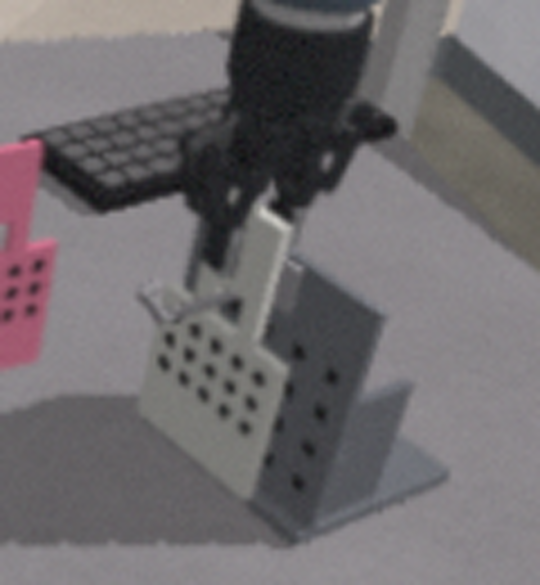

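Request:
{"api": "carry_out", "payload": {
  "deltas": [
    [[0.1,-0.35,0,0.2,0.3,-1.6,0.45],[0,0,0,0,0,0,0.45]]
  ]
}}

```text
time_s: 2.67
tcp_pos: [0.4866, 0.3263, 0.1936]
ee_rot: [[-0.945, -0.327, 0.002], [-0.327, 0.945, 0.001], [-0.002, 0.001, -1.0]]
ft_force: [0.5, -0.1, 0.5]
opening: 0.0389
```

```bash
python3 - <<'E'
from h import *
delta([.486,.3255,.191],tool_R(109))
E
```

```text
t 2.67 tcp [0.4866 0.3263 0.1936] q [ 0.5702  0.4112  1.7489  0.0004  0.9793 -1.3344] F [ 0.5 -0.1  0.5] open 0.0389
delta cm [ 0.08 -0.06  0.26] deg [0.05 0.12 0.11]
```

Request:
{"api": "carry_out", "payload": {
  "deltas": [
    [[0,0,0.2,0,0,0,0],[0,0,0,0,0,0,0],[0,0,0,0,0,0,0],[0,0,0,0,0,0,0],[0,0,0,0,0,0,0],[0,0,0,0,0,0,0]]
  ],
  "newtons": 60
}}

```text
time_s: 3.17
tcp_pos: [0.4878, 0.3279, 0.195]
ee_rot: [[-0.946, -0.323, 0.006], [-0.323, 0.946, 0.005], [-0.008, 0.003, -1.0]]
ft_force: [-0.2, -0.2, -1.7]
opening: 0.007
```

```bash
python3 - <<'E'
from h import *
delta([.486,.3255,.191],tool_R(109))
E
```

```text
t 3.17 tcp [0.4878 0.3279 0.195 ] q [ 0.5711  0.4097  1.7477  0.0009  0.9763 -1.3293] F [-0.2 -0.2 -1.7] open 0.0070
delta cm [ 0.25 -0.17  0.39] deg [ 0.15  0.43 -0.14]
```

Request:
{"api": "carry_out", "payload": {
  "deltas": [
    [[0,0,-0.5,0,0,0,0],[0,0,-0.4,0,0,0,0],[0,0,0,0,0,0,0]]
  ]
}}

```text
time_s: 3.42
tcp_pos: [0.4873, 0.3276, 0.2042]
ee_rot: [[-0.946, -0.323, 0.005], [-0.323, 0.946, 0.004], [-0.006, 0.002, -1.0]]
ft_force: [0.6, -0.8, -2.3]
opening: 0.0072
```

```bash
cat >> h.py <<'E'
def boardfit(cam,fn,box,s=None,Tin=.03,verbose=1):
    """fit board's outer face given approx pose from tool: returns tool-frame description"""
    s=s or sensors.sense(); R=s['ee_rot'];p0=s['tcp_pos']
    im,d,P=cloud(cam,fn); x0,y0,x1,y1=box; p=P[y0:y1,x0:x1].reshape(-1,3); p=p[np.isfinite(p[:,0])]
    q=(p-p0)@R   # tool coords: x width, y normal, z down the board
    k=(abs(q[:,1])<.012)&(abs(q[:,0])<.075)&(q[:,2]>.03)&(q[:,2]<.17); g=q[k]
    for it in range(6):
        A=np.c_[g[:,0],g[:,2],np.ones(len(g))]; c=np.linalg.lstsq(A,g[:,1],rcond=None)[0]; r=g[:,1]-A@c; g=g[abs(r)<.003]
    print(cam,'N',len(g),'y = %.4f x + %.4f z + %.4f'%tuple(c),'rms %.4f'%r.std(),'deg',np.degrees(c[:2]))
    # edges in low part
    qq=q[(abs(q[:,1]-(np.c_[q[:,0],q[:,2],np.ones(len(q))]@c))<.006)&(abs(q[:,0])<.08)]
    for lo,hi in((-.02,.02),(.06,.09),(.09,.12),(.12,.15)):
        m=(qq[:,2]>lo)&(qq[:,2]<hi)
        if m.sum()>6: a=np.percentile(qq[m,0],[1,99])*1000; print('  z',lo,hi,m.sum(),'x',a,'mid',a.mean())
    for lo,hi in((-.05,-.02),(.01,.04)):
        m=(qq[:,0]>lo)&(qq[:,0]<hi); 
        if m.sum()>6: print('  x',lo,hi,'zmax',np.percentile(qq[m,2],[95,99,100])*1000)
    return c
E
python3 - <<'E'
from h import *
delta([.486,.3255,.204],tool_R(109)); s=sensors.sense(); grab('scene','s3'); boardfit('scene','s3',(335,100,440,220),s)
grab('top','t3'); boardfit('top','t3',(80,170,170,260),s)
im=cv2.imread('pics/s3.png')[90:220,330:450]; cv2.imwrite('pics/s3c.png',cv2.resize(im,None,fx=4.5,fy=4.5,interpolation=cv2.INTER_CUBIC))
E
```

```text
t 3.42 tcp [0.4873 0.3276 0.2042] q [ 0.5711  0.3978  1.7413  0.0009  0.996  -1.329 ] F [ 0.6 -0.8 -2.3] open 0.0072
delta cm [ 0.19 -0.15  0.02] deg [ 0.13  0.35 -0.16]
scene N 844 y = 0.0088 x + -0.0026 z + -0.0037 rms 0.0013 deg [ 0.5031 -0.1467]
  z -0.02 0.02 160 x [-26.5693  30.9208] mid 2.1757542246757033
  z 0.06 0.09 235 x [-53.1838  54.8517] mid 0.8339692427845335
  z 0.09 0.12 243 x [-53.4365  56.2502] mid 1.4068444555095603
  z 0.12 0.15 231 x [-51.6954  56.2551] mid 2.279831784897567
  x -0.05 -0.02 zmax [202.4821 204.7003 206.5175]
  x 0.01 0.04 zmax [202.0752 205.3439 205.628 ]
top N 229 y = 0.0083 x + -0.0098 z + -0.0043 rms 0.0008 deg [ 0.4761 -0.5586]
  z -0.02 0.02 25 x [11.3213 31.5946] mid 21.457955612268663
  z 0.06 0.09 53 x [-14.6087  58.9417] mid 22.166536771215895
  z 0.09 0.12 57 x [-24.1194  59.1053] mid 17.49293645277324
  z 0.12 0.15 60 x [-35.1257  59.2553] mid 12.064804919151996
  x -0.05 -0.02 zmax [208.913  210.9403 211.005 ]
  x 0.01 0.04 zmax [206.8322 209.5745 211.3993]
```

View pics/s3c.png

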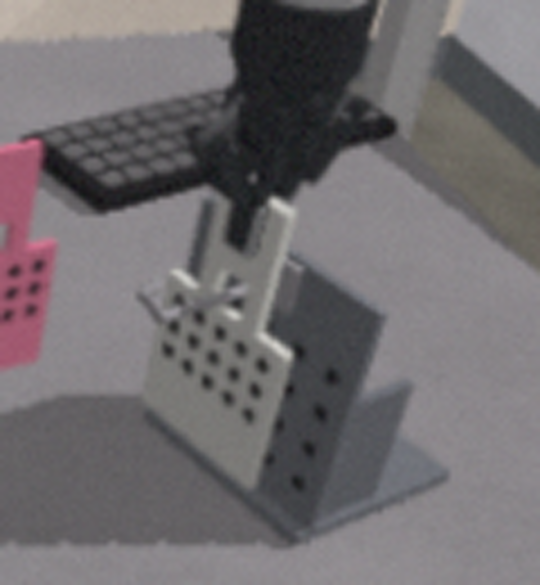

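```bash
python3 - <<'E'
from h import *
s=sensors.sense(); R=s['ee_rot'];p0=s['tcp_pos']
im,d,P=cloud('scene','s3'); p=P[100:225,335:440].reshape(-1,3); q=(p-p0)@R
res=q[:,1]-(.0088*q[:,0]-.0026*q[:,2]-.0037)
for lo,hi in((-.045,-.035),(-.03,-.02),(.02,.03)):
    m=(q[:,0]>lo)&(q[:,0]<hi)&(q[:,2]>.145)&(q[:,2]<.2)&(abs(res)<.1); i=np.argsort(q[m,2]); print(np.c_[q[m,2],res[m]][i][:24].T*1000)
# neck/window: x near 0 band
m=(abs(q[:,0]-.0015)<.008)&(q[:,2]>0)&(q[:,2]<.07)&(abs(res)<.15); i=np.argsort(q[m,2]); print(np.c_[q[m,2],res[m]][i].T*1000)
# shoulder: x in -.05..-.035
for lo,hi in((-.05,-.033),(.037,.052)):
    m=(q[:,0]>lo)&(q[:,0]<hi)&(abs(res)<.004); print('shoulder top',np.percentile(q[m,2],[0,1,3,6])*1000)
E
```

```text
[[145.302  145.5957 146.1434 146.2496 147.1107 147.2162 149.6922 150.5838
  150.6928 151.7506 152.3854 153.1607 153.9306 154.3    155.405  155.7433
  158.5978 159.1615 161.0328 162.0274 163.4664 164.9813 165.6178 169.8253]
 [ 43.2012  -0.4322  -2.5854  41.4562  44.5158   1.7171   0.5337  42.0902
   42.8348  46.7578   0.5403  -1.8718  42.2864  -0.2576  44.4813  42.0532
   44.486   44.4796  43.0847  44.7345  42.8715  41.098   42.3431  43.3823]]
[[145.2203 145.3694 147.7303 148.2861 149.3282 151.0056 151.3331 152.7027
  153.9422 154.3576 155.8532 158.5437 162.0823 164.2609 165.1612 167.8979
  168.1445 170.2215 174.1939 176.9567 178.3175 178.4559 184.6724 187.8232]
 [  1.1918   0.836   44.3505  41.5127   2.1311   1.0821   3.6723  42.8344
    3.5668   3.499   43.4045  42.8475  43.1857  42.6704  43.0291  42.5076
   43.3453  42.1192  42.8677  42.3499  40.9223  44.4525  44.0807  43.9294]]
[[145.634  145.7368 146.9253 152.0286 152.5619 152.7129 190.5023 192.9762
  194.7456 195.8407 196.7364 198.6619 198.8303 199.7497 199.7781]
 [  0.743    0.3167  -1.2912   0.5424  -2.25    -1.599   30.4492  
[... 2732 characters left out ...]
4.9557
  -28.911   -0.0073 -50.6638 -47.968  -36.9069 -34.0063 -52.6684  -2.63
  -22.3882 -57.8015 -24.4813 -54.6395 -43.5809  -3.4125 -59.0118  35.9316
   38.095   38.6826  36.1721  -1.5718  -2.3944   4.7783   3.0992  -0.3958
    5.9431   2.4325   4.4412  37.1483  38.2651  -2.5379   3.7635   0.4338
   -0.5098   1.2745  -1.8706   1.338    0.6829   0.2628  -1.1441  41.5069
    1.6546  45.9943  41.3684  45.0858  -0.5269  45.1202  -0.9458  -2.4532
    1.5947  42.4852  -0.7961   1.199   41.8468  -0.9241   0.4595  45.5493
   40.408   43.0869  -0.5614   1.2321  -0.9704   0.7245  43.3462  42.5252]]
shoulder top [-153.6327 -151.8486 -147.4446 -142.2041]
shoulder top [47.5028 47.5698 47.8377 49.7772]
```

```bash
cat > plan.py <<'E'
import numpy as np
hook=np.array([[-100,0],[0,0],[20.6,24.5],[12.6,27.5]],float)
pts=np.vstack([a+(b-a)*np.linspace(0,1,int(np.hypot(*(b-a)))*2+2)[:,None] for a,b in zip(hook[:-1],hook[1:])])
def clear(f,z,th):
    th=np.radians(th); N=np.array([np.cos(th),np.sin(th)]);U=np.array([-np.sin(th),np.cos(th)])
    q=pts-[f,z]; a=q@N;u=q@U; out=[]
    for lo,hi in((14,74),(-122,-14)):
        dx=np.maximum(abs(a)-4,0); du=np.maximum(np.maximum(lo-u,u-hi),0); out.append(np.hypot(dx,du).min()-4)
    return min(out),out
if __name__=='__main__':
    for th in(35,40,45):
        N=np.array([np.cos(np.radians(th)),np.sin(np.radians(th))]);U=np.array([-N[1],N[0]])
        print(th)
        for w in range(-20,50,5):
            cs=np.arange(-15,25,.5); v=[clear(*(w*N+c*U),th)[0] for c in cs]; i=np.argmax(v); p=w*N+cs[i]*U; print(w,'c',cs[i],'clr %.1f'%v[i],'fz',p.round(1), 'okc',cs[np.array(v)>1][[0,-1]] if (np.array(v)>1).any() else None)
E
python3 plan.py
```

```text
35
-20 c 14.0 clr 5.2 fz [-24.4  -0. ] okc [ 9. 19.]
-15 c 10.5 clr 5.2 fz [-18.3  -0. ] okc [ 5.5 15.5]
-10 c 7.0 clr 5.2 fz [-12.2  -0. ] okc [ 2. 12.]
-5 c 4.0 clr 5.6 fz [-6.4  0.4] okc [-1.5  9. ]
0 c 2.5 clr 7.2 fz [-1.4  2. ] okc [-5.   8.5]
5 c 1.5 clr 8.5 fz [3.2 4.1] okc [-6.  9.]
10 c 3.0 clr 8.2 fz [6.5 8.2] okc [-5. 10.]
15 c 7.5 clr 5.1 fz [ 8.  14.7] okc [-3.5 11.5]
20 c 9.5 clr 4.5 fz [10.9 19.3] okc [ 6. 13.]
25 c 10.5 clr 4.8 fz [14.5 22.9] okc [ 6.5 14. ]
30 c 11.0 clr 5.6 fz [18.3 26.2] okc [ 6.5 15.5]
35 c 11.0 clr 6.9 fz [22.4 29.1] okc [ 3. 17.]
40 c 10.0 clr 9.2 fz [27.  31.1] okc [-15.   24.5]
45 c 9.0 clr 12.6 fz [31.7 33.2] okc [-15.   24.5]
40
-20 c 17.0 clr 4.0 fz [-26.2   0.2] okc [13.  20.5]
-15 c 12.5 clr 4.1 fz [-19.5  -0.1] okc [ 8.5 16.5]
-10 c 8.5 clr 4.1 fz [-13.1   0.1] okc [ 4.5 12.5]
-5 c 5.0 clr 4.8 fz [-7.   0.6] okc [0.5 9. ]
0 c 3.5 clr 6.5 fz [-2.2  2.7] okc [-4.  9.]
5 c 1.5 clr 8.5 fz [2.9 4.4] okc [-7.  9.]
10 c 2.0 clr 8.9 fz [6.4 8. ] okc [-6.   9.5]
15 c 5.0 clr 6.3 fz [ 8.3 13.5] okc [-5.5 10.5]
20 c 7.5 clr 5.2 fz [10.5 18.6] okc [
[... 227 characters left out ...]
4.3] okc [-15.   24.5]
45
-20 c 20.0 clr 3.1 fz [-28.3   0. ] okc [17.5 22.5]
-15 c 15.0 clr 3.1 fz [-21.2   0. ] okc [12.5 17.5]
-10 c 10.0 clr 3.1 fz [-14.1   0. ] okc [ 7.5 12.5]
-5 c 6.0 clr 3.8 fz [-7.8  0.7] okc [2.5 9. ]
0 c 4.0 clr 5.9 fz [-2.8  2.8] okc [-2.5  8.5]
5 c 2.0 clr 8.0 fz [2.1 4.9] okc [-7.5  9. ]
10 c 1.0 clr 9.5 fz [6.4 7.8] okc [-7.5  9.5]
15 c 3.5 clr 7.4 fz [ 8.1 13.1] okc [-7.   9.5]
20 c 5.5 clr 5.8 fz [10.3 18. ] okc [-1. 10.]
25 c 6.0 clr 5.5 fz [13.4 21.9] okc [ 2.  10.5]
30 c 6.5 clr 5.7 fz [16.6 25.8] okc [ 2. 11.]
35 c 6.5 clr 6.1 fz [20.2 29.3] okc [ 1.  11.5]
40 c 5.5 clr 7.8 fz [24.4 32.2] okc [-8.  13.5]
45 c 4.5 clr 10.9 fz [28.6 35. ] okc [-15.   24.5]
```

```bash
cat >> h.py <<'E'
BEND=np.array([.5056,.269,.170]); WIN=np.array([.0015,.0003,.034])
def hk(wps=()):
    from plan import clear
    s=sensors.sense(); R=s['ee_rot']; w=s['tcp_pos']+R@WIN; d=w-BEND
    N=R[:,1]*-1; th=np.degrees(np.arctan2(N[2],N@n))
    f,l,z=d@n*1000,d@t*1000,d[2]*1000
    print('t %.2f f %.1f lat %.1f dz %.1f lean %.1f clr %.1f F'%(s['time_s'],f,l,z,th,clear(f,z,th)[0]),s['ft_force'].round(1),'q',s['joints'].round(2),'op %.4f'%s['opening'])
    p0,R0=s['tcp_pos'],R
    for (f,z,th) in wps:
        R1=tool_R(109,-th,t); p1=BEND+n*f/1000+Z*z/1000-R1@WIN
        print((f,z,th),'->',(R0.T@(p1-p0)*100).round(2),np.degrees(Ro.from_matrix(R0.T@R1).as_rotvec()).round(1)); p0,R0=p1,R1
E
python3 - <<'E'
from h import *
hk([(-12,0,0),(-10,.3,10),(-8,.5,20),(-6.5,1,30),(-5,1.5,40),(3,4.5,40),(6.5,8,40),(8.3,13.5,40),(10.5,18.6,40),(13.7,22.6,40),(17.5,25.8,40),(21,29.4,40),(25.5,31.8,40),(30,34.3,40),(60,60,40)])
E
```

```text
t 3.52 f -61.6 lat 0.2 dz -0.3 lean -0.1 clr 9.7 F [-0.2 -0.2 -1.3] q [ 0.57  0.4   1.74  0.    1.   -1.33] op 0.0073
(-12, 0, 0) -> [-0.01 -4.96 -0.04] [ 0.1  0.3 -0.2]
(-10, 0.3, 10) -> [-0.    0.39  0.02] [10.  0.  0.]
(-8, 0.5, 20) -> [-0.    0.39  0.06] [10.  0. -0.]
(-6.5, 1, 30) -> [-0.    0.43  0.05] [10.  0.  0.]
(-5, 1.5, 40) -> [-0.    0.44  0.08] [10.  0. -0.]
(3, 4.5, 40) -> [ 0.   -0.81  0.28] [0. 0. 0.]
(6.5, 8, 40) -> [ 0.   -0.49 -0.04] [0. 0. 0.]
(8.3, 13.5, 40) -> [ 0.   -0.49 -0.31] [0. 0. 0.]
(10.5, 18.6, 40) -> [ 0.   -0.5  -0.25] [0. 0. 0.]
(13.7, 22.6, 40) -> [ 0.  -0.5 -0.1] [0. 0. 0.]
(17.5, 25.8, 40) -> [ 0.  -0.5 -0. ] [0. 0. 0.]
(21, 29.4, 40) -> [ 0.   -0.5  -0.05] [0. 0. 0.]
(25.5, 31.8, 40) -> [ 0.   -0.5   0.11] [0. 0. 0.]
(30, 34.3, 40) -> [ 0.   -0.51  0.1 ] [0. 0. 0.]
(60, 60, 40) -> [ 0.   -3.95 -0.04] [0. 0. 0.]
```

Request:
{"api": "carry_out", "payload": {
  "deltas": [
    [[0,-1.0,0,0,0,0,0],[0,-1.0,0,0,0,0,0],[0,-1.0,0,0,0,0,0],[0,-1.0,0,0,0,0,0],[0,-0.7,0,0,0,0,0],[0,0,0,0,0,0,0]]
  ]
}}

```text
time_s: 4.02
tcp_pos: [0.5036, 0.2773, 0.2031]
ee_rot: [[-0.946, -0.323, 0.004], [-0.323, 0.946, 0.003], [-0.005, 0.001, -1.0]]
ft_force: [0.2, -0.5, -2.7]
opening: 0.0076
```

```bash
python3 - <<'E'
from h import *
hk([(-12,0,0),(-10,.3,10),(-8,.5,20),(-6.5,1,30),(-5,1.5,40)])
E
```

```text
t 4.02 f -8.9 lat -0.5 dz -0.9 lean -0.1 clr 8.1 F [ 0.2 -0.5 -2.7] q [ 0.48  0.38  1.77  0.    0.99 -1.42] op 0.0076
(-12, 0, 0) -> [-0.07  0.32 -0.09] [ 0.1  0.3 -0.2]
(-10, 0.3, 10) -> [-0.    0.39  0.02] [10.  0.  0.]
(-8, 0.5, 20) -> [-0.    0.39  0.06] [10.  0. -0.]
(-6.5, 1, 30) -> [-0.    0.43  0.05] [10.  0.  0.]
(-5, 1.5, 40) -> [-0.    0.44  0.08] [10.  0. -0.]
```

Request:
{"api": "carry_out", "payload": {
  "deltas": [
    [[0,0.3,-0.05,4,0,0,0],[0,0.2,0,4,0,0,0],[0,0.2,0,4,0,0,0],[0,0.2,0,4,0,0,0],[0,0,0,0,0,0,0]]
  ]
}}

```text
time_s: 4.43
tcp_pos: [0.5031, 0.2822, 0.2036]
ee_rot: [[-0.949, -0.299, 0.097], [-0.314, 0.911, -0.268], [-0.008, -0.285, -0.959]]
ft_force: [-0.5, 1.1, -1.4]
opening: 0.0069
```

```bash
python3 - <<'E'
from h import *
hk([(-8,.5,20),(-6.5,1,30),(-5,1.5,40)])
E
```

```text
t 4.43 f -3.9 lat 0.6 dz 0.9 lean 16.5 clr 8.0 F [-0.5  1.1 -1.4] q [ 0.63  0.43  1.72 -0.31  1.09 -1.1 ] op 0.0069
(-8, 0.5, 20) -> [ 0.05  0.61 -0.07] [ 3.5  0.2 -0.8]
(-6.5, 1, 30) -> [-0.    0.43  0.05] [10.  0.  0.]
(-5, 1.5, 40) -> [-0.    0.44  0.08] [10.  0. -0.]
```

Request:
{"api": "carry_out", "payload": {
  "deltas": [
    [[0,0.4,-0.05,4,0,-0.4,0],[0,0.25,0,4,0,-0.4,0],[0,0.25,0,4,0,0,0],[0,0,0,0,0,0,0]]
  ]
}}

```text
time_s: 4.77
tcp_pos: [0.5007, 0.2905, 0.201]
ee_rot: [[-0.945, -0.286, 0.157], [-0.326, 0.831, -0.45], [-0.002, -0.476, -0.879]]
ft_force: [-0.8, 0.2, -2.0]
opening: 0.007
```

```bash
python3 - <<'E'
from h import *
hk([(-6.5,1,30),(-5,1.5,40)])
E
```

```text
t 4.77 f -6.0 lat 0.9 dz 1.0 lean 28.5 clr 6.3 F [-0.8  0.2 -2. ] q [ 0.74  0.5   1.68 -0.49  1.21 -0.93] op 0.0070
(-6.5, 1, 30) -> [ 0.08  0.13 -0.03] [ 1.5  0.2 -0. ]
(-5, 1.5, 40) -> [-0.    0.44  0.08] [10.  0. -0.]
```

Request:
{"api": "carry_out", "payload": {
  "deltas": [
    [[0.05,0.2,0,4,0,0,0],[0,0.15,0,4,0,0,0],[0,0.15,0,3.7,0,0,0],[0,0,0,0,0,0,0]]
  ]
}}

```text
time_s: 5.1
tcp_pos: [0.4991, 0.2932, 0.1979]
ee_rot: [[-0.946, -0.25, 0.205], [-0.324, 0.728, -0.604], [0.002, -0.638, -0.77]]
ft_force: [-0.2, -0.5, -2.0]
opening: 0.0074
```

```bash
python3 - <<'E'
from h import *
hk([(-5,1.5,40),(3,4.5,40),(6.5,8,40),(8.3,13.5,40),(10.5,18.6,40)]); s=sensors.sense(); grab('scene','s4'); boardfit('scene','s4',(330,90,440,220),s)
im=cv2.imread('pics/s4.png')[90:220,320:440]; cv2.imwrite('pics/s4c.png',cv2.resize(im,None,fx=4.5,fy=4.5,interpolation=cv2.INTER_CUBIC))
E
```

```text
t 5.10 f -3.5 lat 0.1 dz 1.6 lean 39.7 clr 5.8 F [-0.2 -0.5 -2. ] q [ 0.81  0.58  1.65 -0.62  1.34 -0.81] op 0.0074
(-5, 1.5, 40) -> [ 0.02  0.14 -0.09] [ 0.3 -0.1 -0. ]
(3, 4.5, 40) -> [ 0.   -0.81  0.28] [0. 0. 0.]
(6.5, 8, 40) -> [ 0.   -0.49 -0.04] [0. 0. 0.]
(8.3, 13.5, 40) -> [ 0.   -0.49 -0.31] [0. 0. 0.]
(10.5, 18.6, 40) -> [ 0.   -0.5  -0.25] [0. 0. 0.]
scene N 1174 y = -0.0007 x + -0.0009 z + -0.0040 rms 0.0013 deg [-0.0428 -0.0505]
  z -0.02 0.02 231 x [-26.8505  28.9146] mid 1.0320763120797043
  z 0.06 0.09 359 x [-53.0366  56.6487] mid 1.8060360974230107
  z 0.09 0.12 347 x [-53.3737  56.0849] mid 1.35559162924595
  z 0.12 0.15 336 x [-51.5391  55.4939] mid 1.9773937653402172
  x -0.05 -0.02 zmax [146.625  153.5008 154.8453]
  x 0.01 0.04 zmax [148.0643 154.4106 155.726 ]
```

View pics/s4c.png

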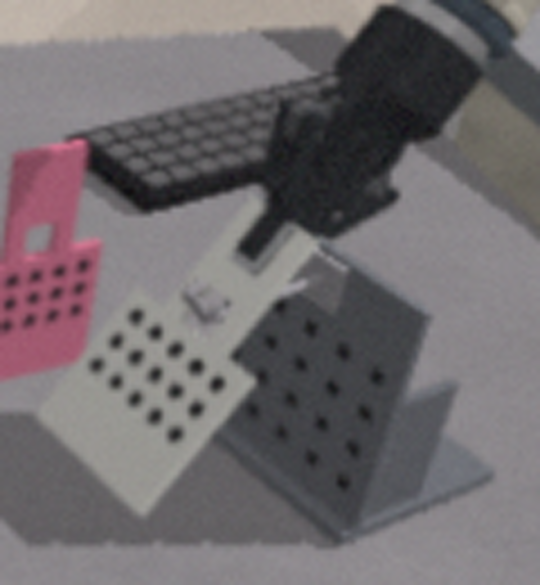

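```bash
python3 - <<'E'
from h import *
s=sensors.sense(); R=s['ee_rot'];p0=s['tcp_pos']
im,d,P=cloud('scene','s4'); p=P[90:220,320:440].reshape(-1,3); q=(p-p0)@R
m=(abs(q[:,0])<.02)&(q[:,2]>-.0)&(q[:,2]<.06)&(q[:,1]<-.009)&(q[:,1]>-.05); g=q[m][np.argsort(q[m,1])]*1000; print(g.round(1))
# predicted polyline in tool frame
for a in ([0,0],[20.6,24.5],[12.6,27.5]): print((R.T@(BEND+n*a[0]/1000+Z*a[1]/1000-p0)*1000).round(1))
E
```

```text
[[ -0.9 -36.7  32.4]
 [  1.2 -36.6  30.3]
 [ -2.5 -35.2  30.8]
 [ -1.1 -34.   34.6]
 [  3.8 -33.7  34.1]
 [  0.7 -33.6  28.7]
 [  2.9 -33.5  26.6]
 [ -2.8 -31.9  29.3]
 [  1.9 -31.3  25. ]
 [  1.5 -31.   21.2]
 [ -1.5 -30.9  33.1]
 [  0.1 -30.9  27.1]
 [  0.5 -29.5  23.4]
 [ -1.5 -29.4  25.5]
 [  6.2 -28.3  22.9]
 [ -2.  -27.9  31.5]
 [ -0.7 -27.5  21.8]
 [ -3.6 -27.3  33.6]
 [ -1.6 -26.   24. ]
 [  0.9 -24.7  35.4]
 [ -0.4 -22.   30. ]
 [ -2.1 -21.5  32.2]
 [ -0.9 -20.6  36. ]
 [  2.3 -19.8  37.7]
 [ -1.6 -17.8  34.4]
 [ -2.7 -15.7  32.8]
 [ -1.8 -15.1  36.7]
 [  1.3 -14.5  38.4]
 [ -3.3 -13.6  35.1]
 [ -3.7 -11.2  37.3]]
[ 1.9 -0.9 37.7]
[  1.9 -32.4  31.9]
[  1.9 -28.1  24.5]
```

Request:
{"api": "carry_out", "payload": {
  "deltas": [
    [[0,-0.4,0.1,0,0,0,0],[0,-0.3,0.1,0,0,0,0],[0,-0.4,-0.05,0,0,0,0],[0,0,0,0,0,0,0]]
  ]
}}

```text
time_s: 5.48
tcp_pos: [0.5038, 0.2811, 0.2059]
ee_rot: [[-0.947, -0.25, 0.2], [-0.321, 0.737, -0.595], [0.002, -0.628, -0.778]]
ft_force: [-0.5, -0.2, -1.9]
opening: 0.0073
```

```bash
python3 - <<'E'
from h import *
hk([(6.5,8,40),(8.3,13.5,40),(10.5,18.6,40)])
E
```

```text
t 5.48 f 9.1 lat 0.6 dz 9.2 lean 38.9 clr 6.4 F [-0.5 -0.2 -1.9] q [ 0.79  0.55  1.66 -0.62  1.33 -0.84] op 0.0073
(6.5, 8, 40) -> [ 0.08  0.34 -0.07] [ 1.1 -0.2 -0.2]
(8.3, 13.5, 40) -> [ 0.   -0.49 -0.31] [0. 0. 0.]
(10.5, 18.6, 40) -> [ 0.   -0.5  -0.25] [0. 0. 0.]
```

Request:
{"api": "carry_out", "payload": {
  "deltas": [
    [[0.05,-0.05,-0.35,1.0,0,0,0],[0,-0.3,-0.2,0,0,0,0],[0,0,0,0,0,0,0]]
  ]
}}

```text
time_s: 5.73
tcp_pos: [0.5039, 0.2804, 0.2146]
ee_rot: [[-0.948, -0.244, 0.204], [-0.318, 0.728, -0.607], [-0.0, -0.641, -0.768]]
ft_force: [0.4, -0.5, -2.1]
opening: 0.0072
```

```bash
python3 - <<'E'
from h import *
hk([(8.3,13.5,40),(10.5,18.6,40),(13.7,22.6,40)])
E
```

```text
t 5.73 f 10.2 lat 0.4 dz 18.3 lean 39.8 clr 5.1 F [ 0.4 -0.5 -2.1] q [ 0.79  0.55  1.65 -0.63  1.35 -0.83] op 0.0072
(8.3, 13.5, 40) -> [0.06 0.46 0.24] [ 0.2 -0.3 -0.4]
(10.5, 18.6, 40) -> [ 0.   -0.5  -0.25] [0. 0. 0.]
(13.7, 22.6, 40) -> [ 0.  -0.5 -0.1] [0. 0. 0.]
```

At waypoint H already, on the planned line with 5 mm of clearance. I continue along it.

Request:
{"api": "carry_out", "payload": {
  "deltas": [
    [[0.05,-0.5,-0.1,0,0,-0.3,0],[0,-0.35,0,0,0,0,0],[0,0,0,0,0,0,0]]
  ]
}}

```text
time_s: 5.98
tcp_pos: [0.5053, 0.2747, 0.2216]
ee_rot: [[-0.946, -0.25, 0.205], [-0.323, 0.726, -0.607], [0.003, -0.64, -0.768]]
ft_force: [0.3, -0.3, -1.3]
opening: 0.0073
```

```bash
python3 - <<'E'
from h import *
hk([(17.5,25.8,40),(21,29.4,40),(25.5,31.8,40),(30,34.3,40)])
E
```

```text
t 5.98 f 16.1 lat -0.0 dz 25.3 lean 39.8 clr 5.1 F [ 0.3 -0.3 -1.3] q [ 0.78  0.53  1.65 -0.63  1.35 -0.85] op 0.0073
(17.5, 25.8, 40) -> [ 0.01 -0.13  0.05] [ 0.2 -0.2 -0. ]
(21, 29.4, 40) -> [ 0.   -0.5  -0.05] [0. 0. 0.]
(25.5, 31.8, 40) -> [ 0.   -0.5   0.11] [0. 0. 0.]
(30, 34.3, 40) -> [ 0.   -0.51  0.1 ] [0. 0. 0.]
```

Request:
{"api": "carry_out", "payload": {
  "deltas": [
    [[0,-0.5,0.03,0,0,0,0],[0,-0.5,0.03,0,0,0,0],[0,0,0,0,0,0,0]]
  ]
}}

```text
time_s: 6.23
tcp_pos: [0.5081, 0.2663, 0.2281]
ee_rot: [[-0.946, -0.251, 0.205], [-0.323, 0.726, -0.607], [0.003, -0.64, -0.768]]
ft_force: [0.9, -0.4, -1.3]
opening: 0.007
```

```bash
python3 - <<'E'
from h import *
hk([(30,34.3,40),(90,80,40)])
E
```

```text
t 6.23 f 24.9 lat -0.2 dz 31.8 lean 39.8 clr 7.8 F [ 0.9 -0.4 -1.3] q [ 0.77  0.52  1.66 -0.63  1.35 -0.86] op 0.0070
(30, 34.3, 40) -> [-0.   -0.54  0.14] [ 0.2 -0.2  0. ]
(90, 80, 40) -> [ 0.01 -7.53  0.36] [0. 0. 0.]
```

Request:
{"api": "carry_out", "payload": {
  "deltas": [
    [[0,-0.6,0.08,0,0,0,0],[0,-0.8,0.05,0,0,0,0],[0,-1.5,0.03,0,0,0,0],[0,-2.0,0,0,0,0,0],[0,-2.0,0,0,0,0,0],[0,-2.0,0,0,0,0,0],[0,-2.0,0,0,0,0,0],[0,0,0,0,0,0,0]]
  ]
}}

```text
time_s: 6.9
tcp_pos: [0.5376, 0.1777, 0.303]
ee_rot: [[-0.946, -0.251, 0.204], [-0.324, 0.724, -0.609], [0.005, -0.642, -0.766]]
ft_force: [-0.6, 0.2, -0.8]
opening: 0.0074
```

```bash
python3 - <<'E'
from h import *
hk([]); delta([.50,.06,.33],tool_R(73.9+15))
E
```

```text
t 6.90 f 118.4 lat -1.0 dz 106.8 lean 40.0 clr 120.5 F [-0.6  0.2 -0.8] q [ 0.63  0.38  1.69 -0.68  1.37 -1.03] op 0.0074
t 6.90 tcp [0.5376 0.1777 0.303 ] q [ 0.6289  0.3816  1.6915 -0.6756  1.3698 -1.0299] F [-0.6  0.2 -0.8] open 0.0074
delta cm [ 7.38 -9.31  4.33] deg [-39.62   6.7   19.27]
```

Request:
{"api": "carry_out", "payload": {
  "deltas": [
    [[0,-1.5,0,-6.8,0,0,0],[0,-2,0,-6.8,0,0,0],[0,-2,0,-6.8,0,0,0],[0,-2,0,-6.8,0,0,0],[0,-2,0,-6.8,0,0,0],[0,-2,0,-6,0,0,0],[0,-2,0,0,0,0,0],[0,0,0,0,0,0,0]]
  ]
}}

```text
time_s: 7.57
tcp_pos: [0.58, 0.0532, 0.3506]
ee_rot: [[-0.944, -0.33, -0.002], [-0.33, 0.943, 0.027], [-0.007, 0.027, -1.0]]
ft_force: [-0.3, -0.1, -2.0]
opening: 0.0074
```

```bash
python3 - <<'E'
from h import *
hk([]); delta([.5245,-.207,.31],tool_R(73.9)); s=sensors.sense(); print(s['ee_rot'])
E
```

```text
t 7.57 f 227.1 lat -1.0 dz 146.7 lean -1.5 clr 195.3 F [-0.3 -0.1 -2. ] q [ 0.06  0.25  1.6   0.03  1.29 -1.86] op 0.0074
t 7.57 tcp [0.58   0.0532 0.3506] q [ 0.0568  0.2458  1.6018  0.0286  1.2949 -1.8586] F [-0.3 -0.1 -2. ] open 0.0074
delta cm [ 13.86 -22.82   3.36] deg [ 1.6  -0.09 35.4 ]
[[-0.9438 -0.3304 -0.0024]
 [-0.3304  0.9434  0.0274]
 [-0.0068  0.0266 -0.9996]]
```

Request:
{"api": "carry_out", "payload": {
  "deltas": [
    [[1.5,-2.5,0,0,0,7,0],[1.2,-2.7,0,0,0,7,0],[1,-2.8,0,0,0,7,0],[0.8,-2.8,0,0,0,7,0],[0.5,-2.8,0,0,0,7,0],[0,0,0,0,0,0,0]]
  ]
}}

```text
time_s: 8.07
tcp_pos: [0.5375, -0.0933, 0.3458]
ee_rot: [[-0.957, 0.29, -0.007], [0.29, 0.957, 0.024], [0.014, 0.021, -1.0]]
ft_force: [-0.9, 0.6, -2.2]
opening: 0.0071
```

```bash
python3 - <<'E'
from h import *
delta([.5245,-.207,.32],tool_R(73.9))
E
```

```text
t 8.07 tcp [ 0.5375 -0.0933  0.3458] q [-0.2056  0.1947  1.6778  0.0228  1.2812 -1.4892] F [-0.9  0.6 -2.2] open 0.0071
delta cm [ -2.08 -11.31   2.32] deg [ 1.19 -0.8  -0.74]
```

Request:
{"api": "carry_out", "payload": {
  "deltas": [
    [[-0.5,-2.8,0,0.6,-0.4,-0.3,0],[-0.5,-2.8,0,0.6,-0.4,-0.3,0],[-0.5,-2.8,0.5,0,0,0,0],[-0.5,-2.2,0.5,0,0,0,0],[0,0,0,0,0,0,0],[0,0,0,0,0,0,0]]
  ]
}}

```text
time_s: 8.57
tcp_pos: [0.5235, -0.2014, 0.334]
ee_rot: [[-0.962, 0.272, -0.004], [0.272, 0.962, -0.002], [0.004, -0.003, -1.0]]
ft_force: [-0.1, 0.4, -2.9]
opening: 0.0067
```

```bash
python3 - <<'E'
from h import *
delta([.5245,-.207,.32],tool_R(73.9)); s=sensors.sense(); grab('scene','s5'); boardfit('scene','s5',(140,80,270,230),s)
grab('top','t5'); boardfit('top','t5',(250,130,360,260),s)
im=cv2.imread('pics/s5.png')[60:260,120:290]; cv2.imwrite('pics/s5c.png',cv2.resize(im,None,fx=3,fy=3,interpolation=cv2.INTER_CUBIC))
E
```

```text
t 8.57 tcp [ 0.5235 -0.2014  0.334 ] q [-0.3864  0.2256  1.6656 -0.004   1.2537 -1.6805] F [-0.1  0.4 -2.9] open 0.0067
delta cm [-0.25 -0.51  1.4 ] deg [-0.19 -0.21  0.32]
scene N 653 y = 0.0065 x + 0.0053 z + 0.0028 rms 0.0008 deg [0.3715 0.301 ]
  z -0.02 0.02 122 x [-27.3201  26.9976] mid -0.16127108134917023
  z 0.06 0.09 185 x [-53.9451  56.8482] mid 1.4515646228829908
  z 0.09 0.12 169 x [-53.9538  54.9917] mid 0.5189286454580042
  z 0.12 0.15 161 x [-53.858  57.428] mid 1.7850188052207585
  x -0.05 -0.02 zmax [153.2124 285.5978 287.7836]
  x 0.01 0.04 zmax [151.3379 287.4335 289.4528]
top N 30 y = -0.0741 x + 0.0029 z + 0.0014 rms 0.0013 deg [-4.2483  0.1659]
  z -0.02 0.02 13 x [10.3553 29.3735] mid 19.864428842677093
  x -0.05 -0.02 zmax [290.8843 324.9515 326.3749]
  x 0.01 0.04 zmax [ 49.2277  91.8558 138.705 ]
```

View pics/s5c.png

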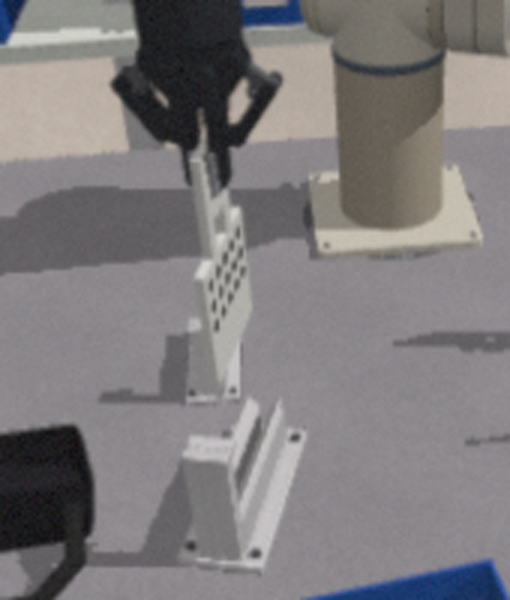

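View pics/t5.png

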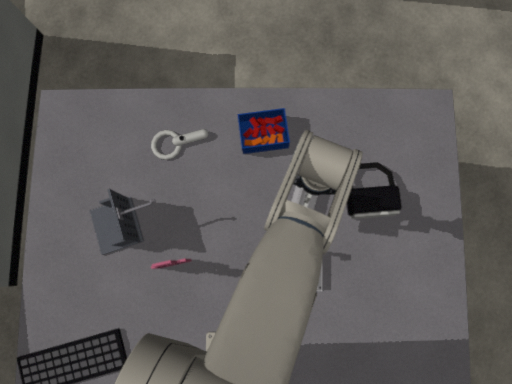

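Request:
{"api": "carry_out", "payload": {
  "deltas": [
    [[0,-0.3,1.5,0,0,0.3,0],[0,0,2,0,0,0,0],[0,0,2,0,0,0,0],[0,0,2,0,0,0,0],[0,0,1.5,0,0,0,0],[0,0,0.5,0,0,0,0],[0,0,0,0,0,0,0]]
  ]
}}

```text
time_s: 9.25
tcp_pos: [0.526, -0.195, 0.2391]
ee_rot: [[-0.965, 0.264, 0.001], [0.264, 0.965, -0.003], [-0.002, -0.003, -1.0]]
ft_force: [0.5, -0.8, -2.2]
opening: 0.0074
```

```bash
python3 - <<'E'
from h import *
delta([.5235,-.2047,.23],tool_R(73.9)); s=sensors.sense(); grab('scene','s6'); boardfit('scene','s6',(140,100,270,250),s)
grab('top','t6')
im=cv2.imread('pics/s6.png')[90:260,130:270]; cv2.imwrite('pics/s6c.png',cv2.resize(im,None,fx=3.5,fy=3.5,interpolation=cv2.INTER_CUBIC))
# slot vs board in same frame (slot frame about o, yaw -16.1)
im,d,P=cloud('scene','s6'); p=P[150:260,150:250].reshape(-1,3); p=p[np.isfinite(p[:,0])]
a=np.radians(-16.1); ux=np.array([np.cos(a),np.sin(a)]);uy=np.array([-ux[1],ux[0]]); o=np.array([.5255,-.2073])
S=(p[:,:2]-o)@ux;v=(p[:,:2]-o)@uy;z=p[:,2]
for nm,m in(('post',(z>.09)&(S>.06)&(S<.11)),('railtop',(z>.05)&(z<.06)&(S<.05)&(S>-.1)),('board',(z>.08)&(z<.14)&(S<.055)&(S>-.1)&(abs(v)<.05))):
    if m.sum()>4: print(nm,m.sum(),'S',np.percentile(S[m],[1,50,99]),'v',np.percentile(v[m],[1,5,50,95,99]))
c=s['tcp_pos']; print('tcp in slot S,v',(c[:2]-o)@ux,(c[:2]-o)@uy)
E
```

```text
t 9.25 tcp [ 0.526  -0.195   0.2391] q [-0.3747  0.3194  1.7681 -0.0032  1.0517 -1.6768] F [ 0.5 -0.8 -2.2] open 0.0074
delta cm [-0.01 -1.    0.91] deg [-0.17  0.12  0.79]
scene N 493 y = 0.0069 x + 0.0011 z + 0.0034 rms 0.0008 deg [0.3966 0.0605]
  z -0.02 0.02 91 x [-27.8262  18.3973] mid -4.7144559434768265
  z 0.06 0.09 142 x [-53.9564  55.6799] mid 0.861751049471291
  z 0.09 0.12 146 x [-79.2793  55.1546] mid -12.062328582701962
  z 0.12 0.15 112 x [-51.209   57.9998] mid 3.3953993332200056
  x -0.05 -0.02 zmax [187.7698 193.7076 196.521 ]
  x 0.01 0.04 zmax [192.6587 195.1458 196.9878]
post 330 S [0.0638 0.0905 0.0935] v [-0.0172 -0.0155  0.004   0.0225  0.0232]
railtop 66 S [-0.0783 -0.0072  0.048 ] v [0.0121 0.0129 0.0178 0.0204 0.0207]
board 228 S [-0.0595  0.0029  0.0499] v [0.0093 0.0129 0.0152 0.016  0.0165]
tcp in slot S,v -0.00293611519006286 0.011987426760243365
```

View pics/s6c.png

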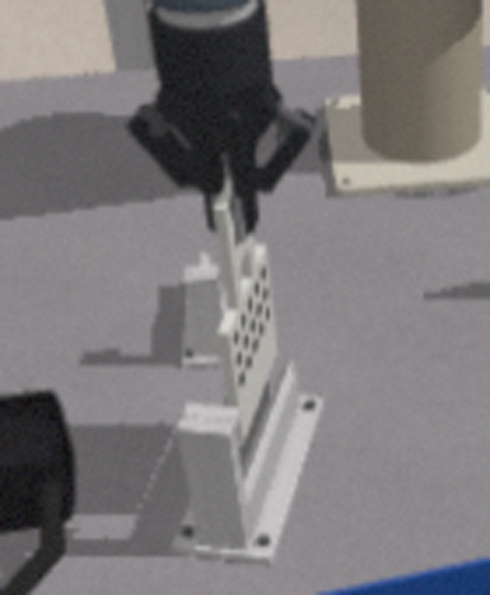

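Request:
{"api": "carry_out", "payload": {
  "deltas": [
    [[0,-0.5,0.2,-0.2,0,0.8,0],[0,-0.45,0.2,0,0,0,0],[0,0,0,0,0,0,0],[0,0,0,0,0,0,0]]
  ]
}}

```text
time_s: 9.68
tcp_pos: [0.5261, -0.206, 0.2401]
ee_rot: [[-0.96, 0.278, 0.01], [0.278, 0.961, -0.003], [-0.011, -0.0, -1.0]]
ft_force: [-0.7, -0.2, -1.3]
opening: 0.0075
```

```bash
cat >> h.py <<'E'
def sl():
    a=np.radians(-16.1); ux=np.array([np.cos(a),np.sin(a),0]);uy=np.array([-ux[1],ux[0],0]); o=np.array([.5255,-.2073,0])
    s=sensors.sense(); R=s['ee_rot']; p=s['tcp_pos']; b=p+R@np.array([.0013,0,.1555]); c=p+R@np.array([.0013,0,.0575])
    print('t %.2f'%s['time_s'],'tcp S %.1f v %.1f z %.1f'%((p-o)@ux*1000,(p-o)@uy*1000,p[2]*1000),'bottom S %.1f (to home %.1f) v %.1f z %.1f'%((b-o)@ux*1000,24-(b-o)@ux*1000,(b-o)@uy*1000,b[2]*1000),'F slot',[round(float(s['ft_force']@k),1) for k in(ux,uy,Z)],'op %.4f'%s['opening'],'M',s['moment'].round(2))
    print('rot err',np.degrees(Ro.from_matrix(R.T@tool_R(73.9)).as_rotvec()).round(2),'q',s['joints'].round(2))
E
python3 - <<'E'
from h import *
sl()
E
```

```text
t 9.68 tcp S 0.2 v 1.5 z 240.1 bottom S 0.6 (to home 23.4) v 1.4 z 84.6 F slot [-0.6, -0.4, -1.3] op 0.0075 M [ 0.03 -0.02  0.02]
rot err [-0.01  0.62 -0.05] q [-0.39  0.32  1.76  0.    1.05 -1.68]
```

Request:
{"api": "carry_out", "payload": {
  "deltas": [
    [[0.3,0,0.8,0,0.5,0,0],[0,0.05,0.8,0,0,0,0],[0,0,0.6,0,0,0,0],[0,0,0,0,0,0,0]]
  ]
}}

```text
time_s: 10.02
tcp_pos: [0.5235, -0.2054, 0.2171]
ee_rot: [[-0.96, 0.279, 0.003], [0.279, 0.96, -0.001], [-0.004, -0.0, -1.0]]
ft_force: [-0.2, -0.5, -2.3]
opening: 0.0074
```

```bash
python3 - <<'E'
from h import *
sl()
E
```

```text
t 10.02 tcp S -2.4 v 1.2 z 217.1 bottom S -3.2 (to home 27.2) v 1.2 z 61.6 F slot [-0.0, -0.5, -2.3] op 0.0074 M [-0.    0.03  0.  ]
rot err [-0.03  0.21 -0.13] q [-0.4   0.35  1.78 -0.    1.01 -1.68]
```

Request:
{"api": "carry_out", "payload": {
  "deltas": [
    [[0,0.05,0.5,0,0.1,0,0],[0,0.03,0.5,0,0,0,0],[0,0,0,0,0,0,0]]
  ]
}}

```text
time_s: 10.27
tcp_pos: [0.5234, -0.2043, 0.205]
ee_rot: [[-0.96, 0.279, -0.0], [0.279, 0.96, -0.0], [0.0, -0.0, -1.0]]
ft_force: [-0.9, -0.3, -1.3]
opening: 0.0072
```

```bash
python3 - <<'E'
from h import *
sl(); s=sensors.sense(); grab('scene','s7'); boardfit('scene','s7',(140,100,270,250),s)
im=cv2.imread('pics/s7.png')[90:260,130:270]; cv2.imwrite('pics/s7c.png',cv2.resize(im,None,fx=3.5,fy=3.5,interpolation=cv2.INTER_CUBIC))
E
```

```text
t 10.27 tcp S -2.9 v 2.3 z 205.0 bottom S -4.2 (to home 28.2) v 2.3 z 49.5 F slot [-0.8, -0.5, -1.3] op 0.0072 M [-0.02 -0.   -0.03]
rot err [-0.01 -0.01 -0.12] q [-0.39  0.36  1.79 -0.    0.99 -1.68]
scene N 454 y = 0.0064 x + 0.0051 z + 0.0030 rms 0.0009 deg [0.3644 0.2941]
  z -0.02 0.02 85 x [-28.0902  16.8814] mid -5.604430920135208
  z 0.06 0.09 155 x [-77.8533  55.5712] mid -11.141023074746474
  z 0.09 0.12 88 x [-34.637   55.8816] mid 10.622338149383602
  z 0.12 0.15 95 x [-37.3663  56.4179] mid 9.525809288708253
  x -0.05 -0.02 zmax [136.782  155.7435 159.8105]
  x 0.01 0.04 zmax [155.1966 157.757  159.0683]
```

View pics/s7c.png

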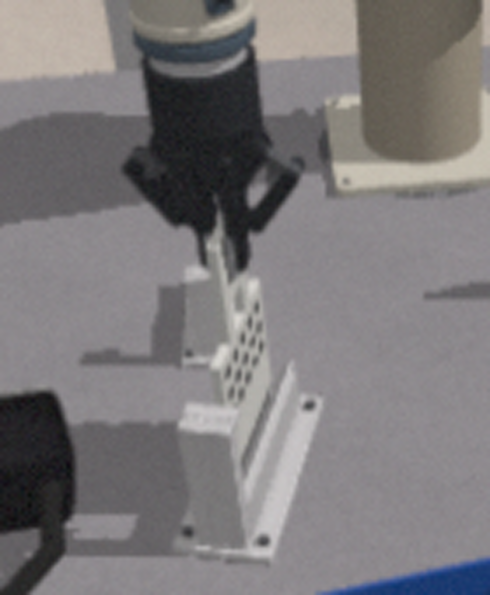

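Request:
{"api": "carry_out", "payload": {
  "deltas": [
    [[0,0,0.5,0,0,0,0],[0,0,0.4,0,0,0,0],[0,0,0,0,0,0,0]]
  ]
}}

```text
time_s: 10.57
tcp_pos: [0.5239, -0.2044, 0.1959]
ee_rot: [[-0.96, 0.279, 0.001], [0.279, 0.96, -0.001], [-0.001, -0.0, -1.0]]
ft_force: [-0.8, -0.6, -2.6]
opening: 0.0071
```

```bash
python3 - <<'E'
from h import *
sl()
E
```

```text
t 10.57 tcp S -2.3 v 2.3 z 195.9 bottom S -3.5 (to home 27.5) v 2.3 z 40.4 F slot [-0.6, -0.8, -2.6] op 0.0071 M [ 0.05 -0.01 -0.03]
rot err [-0.02  0.06 -0.11] q [-0.39  0.38  1.8  -0.    0.97 -1.68]
```

Bottom edge is below the rail tops (40 mm) with no contact force, so it's in the slot. I lower on toward the floor.

Request:
{"api": "carry_out", "payload": {
  "deltas": [
    [[0,0,0.8,0,0,0,0],[0,0,0.8,0,0,0,0],[0,0,0.5,0,0,0,0],[0,0,0,0,0,0,0]]
  ]
}}

```text
time_s: 10.9
tcp_pos: [0.524, -0.2045, 0.1728]
ee_rot: [[-0.96, 0.279, 0.001], [0.279, 0.96, -0.001], [-0.002, -0.0, -1.0]]
ft_force: [0.5, 0.2, -2.9]
opening: 0.0071
```

```bash
python3 - <<'E'
from h import *
sl()
E
```

```text
t 10.90 tcp S -2.2 v 2.3 z 172.8 bottom S -3.3 (to home 27.3) v 2.3 z 17.3 F slot [0.4, 0.4, -2.9] op 0.0071 M [-0.02  0.01 -0.  ]
rot err [-0.03  0.09 -0.1 ] q [-0.39  0.41  1.81 -0.    0.92 -1.68]
```

Request:
{"api": "carry_out", "payload": {
  "deltas": [
    [[0,0,0.35,0,0,0,0],[0,0,0.25,0,0,0,0],[0,0,0.1,0,0,0,0],[0,0,0,0,0,0,0]]
  ]
}}

```text
time_s: 11.23
tcp_pos: [0.5246, -0.2048, 0.1673]
ee_rot: [[-0.96, 0.279, 0.002], [0.279, 0.96, -0.001], [-0.002, -0.001, -1.0]]
ft_force: [-0.2, -0.2, -1.4]
opening: 0.0072
```

```bash
python3 - <<'E'
from h import *
sl()
E
```

```text
t 11.23 tcp S -1.6 v 2.1 z 167.3 bottom S -2.5 (to home 26.5) v 2.0 z 11.8 F slot [-0.2, -0.2, -1.4] op 0.0072 M [-0.01 -0.08 -0.01]
rot err [-0.04  0.13 -0.11] q [-0.39  0.42  1.82 -0.    0.91 -1.68]
```

Request:
{"api": "carry_out", "payload": {
  "deltas": [
    [[-0.5,0,0.05,0,0,0,0],[-0.5,0,0.05,0,0,0,0],[-0.5,0,0.05,0,0,0,0],[-0.3,0,0,0,0,0,0],[0,0,0,0,0,0,0]]
  ]
}}

```text
time_s: 11.65
tcp_pos: [0.5443, -0.2109, 0.1687]
ee_rot: [[-0.96, 0.279, 0.003], [0.279, 0.96, -0.002], [-0.004, -0.001, -1.0]]
ft_force: [0.2, 0.8, -2.4]
opening: 0.0071
```

```bash
python3 - <<'E'
from h import *
sl()
E
```

```text
t 11.65 tcp S 19.0 v 1.7 z 168.7 bottom S 18.3 (to home 5.7) v 1.5 z 13.2 F slot [-0.0, 0.8, -2.4] op 0.0071 M [-0.08 -0.03 -0.02]
rot err [-0.08  0.23 -0.1 ] q [-0.39  0.44  1.77 -0.    0.93 -1.68]
```

Request:
{"api": "carry_out", "payload": {
  "deltas": [
    [[-0.25,0,0.15,0,0.2,0,0],[-0.2,0,0.15,0,0,0,0],[-0.15,0,0.1,0,0,0,0],[-0.1,0,0,0,0,0,0]]
  ]
}}

```text
time_s: 11.98
tcp_pos: [0.5519, -0.2133, 0.1692]
ee_rot: [[-0.96, 0.279, -0.001], [0.279, 0.96, -0.002], [0.001, -0.002, -1.0]]
ft_force: [-0.2, 0.6, -2.7]
opening: 0.0075
```

```bash
python3 - <<'E'
from h import *
sl()
E
```

```text
t 11.98 tcp S 27.0 v 1.5 z 169.2 bottom S 25.6 (to home -1.6) v 1.2 z 13.7 F slot [-0.4, 0.5, -2.7] op 0.0075 M [ 0.08 -0.    0.02]
rot err [-0.1  -0.03 -0.09] q [-0.39  0.45  1.75 -0.    0.94 -1.67]
```

Request:
{"api": "carry_out", "payload": {
  "deltas": [
    [[0,0,0.3,0,0,0,0],[0,0,0.2,0,0,0,0],[0,0,0.1,0,0,0,0]]
  ]
}}

```text
time_s: 12.23
tcp_pos: [0.5534, -0.2139, 0.1687]
ee_rot: [[-0.96, 0.279, 0.001], [0.279, 0.96, -0.003], [-0.002, -0.002, -1.0]]
ft_force: [-4.6, 1.7, 6.0]
opening: 0.0071
```

```bash
python3 - <<'E'
from h import *
sl(); grab('scene','s8'); grab('top','t8')
im=cv2.imread('pics/s8.png')[110:260,140:260]; cv2.imwrite('pics/s8c.png',cv2.resize(im,None,fx=4,fy=4,interpolation=cv2.INTER_CUBIC))
E
```

```text
t 12.23 tcp S 28.7 v 1.4 z 168.7 bottom S 27.6 (to home -3.6) v 1.1 z 13.2 F slot [-4.9, 0.3, 6.0] op 0.0071 M [ 0.51  1.13 -0.  ]
rot err [-0.13  0.1  -0.07] q [-0.39  0.45  1.75 -0.    0.94 -1.67]
```

View pics/s8c.png

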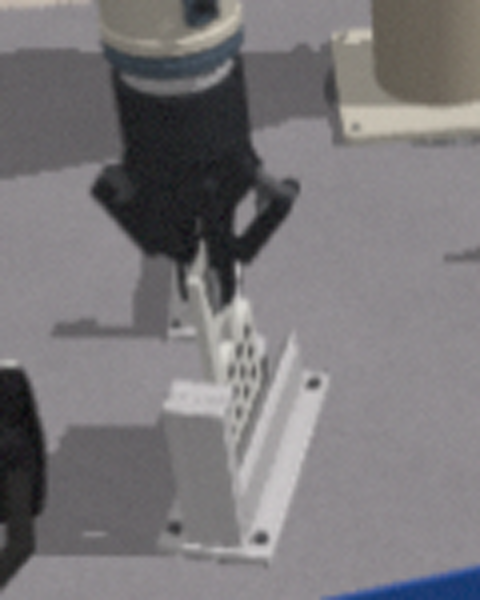

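Request:
{"api": "carry_out", "payload": {
  "deltas": [
    [[-0.2,0,0,0,0,0,0],[-0.2,0,0,0,0,0,0]]
  ]
}}

```text
time_s: 12.5
tcp_pos: [0.5555, -0.2144, 0.1687]
ee_rot: [[-0.96, 0.278, -0.003], [0.278, 0.96, -0.001], [0.003, -0.002, -1.0]]
ft_force: [-9.7, 2.0, 10.9]
opening: 0.0073
```

```bash
python3 - <<'E'
from h import *
sl(); s=sensors.sense(); boardfit('scene','s8',(140,100,270,250),s)
E
```

```text
t 12.50 tcp S 30.7 v 1.5 z 168.7 bottom S 29.0 (to home -5.0) v 1.2 z 13.3 F slot [-9.9, -0.8, 10.9] op 0.0073 M [ 0.44  1.55 -0.07]
rot err [-0.11 -0.16 -0.07] q [-0.39  0.46  1.74 -0.    0.95 -1.67]
scene N 333 y = 0.0335 x + 0.0058 z + 0.0022 rms 0.0012 deg [1.9171 0.3321]
  z -0.02 0.02 83 x [-24.9427  16.4421] mid -4.250333983780191
  z 0.06 0.09 98 x [-62.7168  62.4308] mid -0.14298795196254943
  z 0.09 0.12 106 x [-63.1307  64.4279] mid 0.6485846551385848
  z 0.12 0.15 71 x [-63.5908  77.7619] mid 7.085533785781987
  x -0.05 -0.02 zmax [33.6623 35.5921 38.9592]
  x 0.01 0.04 zmax [123.3534 128.5935 130.4536]
```

```bash
python3 - <<'E'
from h import *
s=sensors.sense(); grab('scene','s9'); grab('top','t9')
a=np.radians(-16.1); ux=np.array([np.cos(a),np.sin(a)]);uy=np.array([-ux[1],ux[0]]); o=np.array([.5255,-.2073])
for cam,f,b in(('scene','s9',(150,100,250,260)),('top','t9',(260,140,350,260))):
    im,d,P=cloud(cam,f); p=P[b[1]:b[3],b[0]:b[2]].reshape(-1,3); p=p[np.isfinite(p[:,0])]
    S=(p[:,:2]-o)@ux;v=(p[:,:2]-o)@uy;z=p[:,2]
    print(cam)
    for lo in np.arange(.06,.24,.01):
        m=(z>lo)&(z<lo+.01)&(abs(v-.005)<.012)&(S<.062)&(S>-.06)
        if m.sum()>5: print('z%.2f n%d S'%(lo,m.sum()),np.percentile(S[m],[0,3,97,100])*1000,'v',np.percentile(v[m],[5,50,95])*1000)
    m=(z>.126)&(z<.15)&(S>.06); print('post',np.percentile(S[m],[1,50,99]),np.percentile(v[m],[1,99]),'topz',np.median(z[m]))
for nm,x0,y0,x1,y1 in(('s9',140,110,260,260),('t9',260,140,360,260)):
    im=cv2.imread(f'pics/{nm}.png')[y0:y1,x0:x1]; cv2.imwrite(f'pics/{nm}c.png',cv2.resize(im,None,fx=4,fy=4,interpolation=cv2.INTER_CUBIC))
E
```

```text
scene
z0.06 n27 S [-32.6136 -32.2335  33.5715  34.5009] v [4.8666 5.4995 6.0281]
z0.07 n22 S [-28.5472 -27.3481  28.4112  33.3065] v [4.2309 5.1116 6.0925]
z0.08 n19 S [-30.7561 -30.191   27.5006  31.9591] v [4.7457 5.4635 6.4061]
z0.09 n17 S [-30.6612 -27.6688  17.324   17.4978] v [4.7591 5.5127 6.1039]
z0.10 n24 S [-28.4497 -27.0519  30.263   32.6905] v [5.0341 5.6685 6.1788]
z0.11 n33 S [-30.1205 -28.8097  40.7289  46.1925] v [4.0497 5.4069 6.3349]
z0.12 n49 S [-29.2598 -28.1429  52.4496  53.4929] v [-1.5905  3.4374  5.9146]
z0.13 n25 S [-0.4904  0.889  51.6916 53.0658] v [-2.2279  4.4133  6.0052]
z0.14 n23 S [-2.3168 -0.6352 54.3856 54.5689] v [-0.2106  5.1352  6.1562]
z0.15 n23 S [15.3943 20.1265 56.1361 56.7675] v [-0.8162  4.7648  5.9874]
z0.16 n16 S [36.0128 36.6427 56.9437 57.3878] v [-0.6198  4.9034  7.7148]
z0.17 n27 S [37.2821 37.8065 56.6846 56.7784] v [-0.4983  5.6455 14.0728]
z0.18 n34 S [36.1994 36.2651 56.9815 58.3233] v [-1.1351  6.9435 15.7591]
z0.19 n30 S [38.5869 38.7765 58.0483 58.1105] v [-0.9537  5.7587 13.6077]
z0.20 n53 S [24.041  25.2982 57.8902 59.2899] v 
[... 309 characters left out ...]
55898897
topTraceback (most recent call last):
  File "<stdin>", line 11, in <module>
    return _quantile_unchecked(
        a, q, axis, out, overwrite_input, method, keepdims, weights)
    return _ureduce(a,
                    func=_quantile_ureduce_func,
    ...<5 lines>...
                    overwrite_input=overwrite_input,
                    method=method)
    r = func(a, **kwargs)
    result = _quantile(arr,
                       quantiles=q,
    ...<2 lines>...
                       out=out,
                       weights=wgt)
    slices_having_nans = np.isnan(arr[-1, ...])
                                  ~~~^^^^^^^^^
IndexError: index -1 is out of bounds for axis 0 with size 0
```

Request:
{"api": "carry_out", "payload": {
  "deltas": [
    [[0.3,0,0,0,0,0,0],[0.1,0,0,0,0,0,0]]
  ]
}}

```text
time_s: 12.77
tcp_pos: [0.5527, -0.2136, 0.1686]
ee_rot: [[-0.96, 0.278, -0.001], [0.278, 0.96, -0.002], [0.001, -0.002, -1.0]]
ft_force: [0.1, -0.1, 2.9]
opening: 0.0074
```

```bash
python3 - <<'E'
from h import *
sl()
for nm,x0,y0,x1,y1 in(('s9',140,110,260,260),('t9',260,140,360,260)):
    im=cv2.imread(f'pics/{nm}.png')[y0:y1,x0:x1]; cv2.imwrite(f'pics/{nm}c.png',cv2.resize(im,None,fx=4,fy=4,interpolation=cv2.INTER_CUBIC))
E
```

```text
t 12.77 tcp S 27.9 v 1.4 z 168.6 bottom S 26.5 (to home -2.5) v 1.1 z 13.1 F slot [0.2, -0.1, 2.9] op 0.0074 M [-0.02 -0.3  -0.01]
rot err [-0.12 -0.04 -0.07] q [-0.39  0.45  1.75 -0.    0.94 -1.67]
```

View pics/s9c.png

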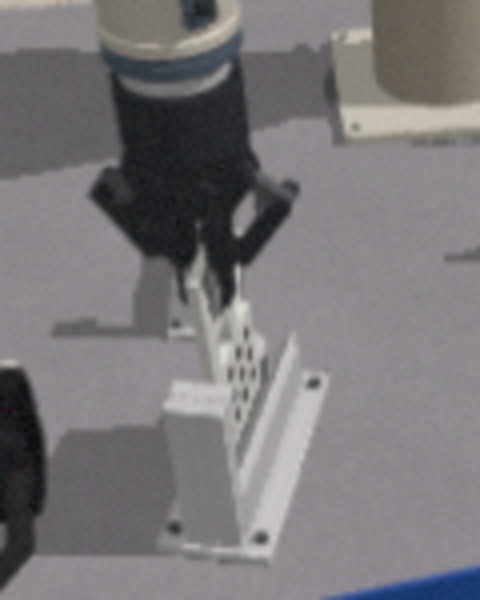

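The board is resting on the slot floor (Fz +2.9 N, no push along the slot). I open the fingers so it settles flat, then check it.

Request:
{"api": "carry_out", "payload": {
  "deltas": [
    [[0,0,0,0,0,0,0.12],[0,0,0,0,0,0,0.25],[0,0,0,0,0,0,0.3],[0,0,0,0,0,0,0.3],[0,0,0,0,0,0,0.3]]
  ]
}}

```text
time_s: 13.18
tcp_pos: [0.5528, -0.2136, 0.1671]
ee_rot: [[-0.96, 0.278, -0.002], [0.278, 0.96, -0.001], [0.002, -0.002, -1.0]]
ft_force: [0.2, -0.7, -0.8]
opening: 0.0253
```

```bash
python3 - <<'E'
from h import *
sl(); grab('scene','s10')
a=np.radians(-16.1); ux=np.array([np.cos(a),np.sin(a)]);uy=np.array([-ux[1],ux[0]]); o=np.array([.5255,-.2073])
im,d,P=cloud('scene','s10'); p=P[100:260,150:250].reshape(-1,3); p=p[np.isfinite(p[:,0])]
S=(p[:,:2]-o)@ux;v=(p[:,:2]-o)@uy;z=p[:,2]
for lo in np.arange(.06,.24,.01):
    m=(z>lo)&(z<lo+.01)&(abs(v-.003)<.012)&(S<.062)&(S>-.06)
    if m.sum()>5: print('z%.2f n%d S'%(lo,m.sum()),np.percentile(S[m],[0,3,97,100]).round(4)*1000,'v',np.percentile(v[m],[5,50,95])*1000)
im=cv2.imread('pics/s10.png')[110:260,140:260]; cv2.imwrite('pics/s10c.png',cv2.resize(im,None,fx=4,fy=4,interpolation=cv2.INTER_CUBIC))
E
```

```text
t 13.18 tcp S 27.9 v 1.5 z 167.1 bottom S 26.4 (to home -2.4) v 1.2 z 11.6 F slot [0.4, -0.6, -0.8] op 0.0253 M [ 0.04 -0.01  0.01]
rot err [-0.11 -0.09 -0.07] q [-0.39  0.46  1.75 -0.    0.94 -1.67]
z0.06 n24 S [-35.2 -33.8  28.5  30.7] v [4.5669 5.405  6.5121]
z0.07 n25 S [-41.5 -38.6  28.1  30.6] v [4.608  5.3092 6.1172]
z0.08 n21 S [-31.3 -30.   36.1  37. ] v [4.6179 5.4851 6.1048]
z0.09 n22 S [-35.3 -33.9  21.4  25. ] v [5.0116 5.5162 6.0396]
z0.10 n26 S [-39.4 -38.7  30.6  33.4] v [4.7363 5.4254 6.3749]
z0.11 n49 S [-36.3 -31.2  47.2  47.7] v [-1.0301  4.7628  6.0189]
z0.12 n26 S [-10.4  -5.8  45.3  46.9] v [-1.5861  2.8849  6.1208]
z0.13 n21 S [-1.8  0.7 44.5 44.7] v [-2.1581  4.2306  6.0728]
z0.14 n15 S [13.4 14.9 45.  45.2] v [-0.8955  4.2008  5.4762]
z0.15 n22 S [20.5 21.4 44.6 45.3] v [-2.3049  4.9003  6.0796]
z0.16 n20 S [16.4 18.1 45.1 45.5] v [-1.2313  4.8481  6.3051]
z0.17 n21 S [15.1 16.7 45.7 45.8] v [-1.1789  4.8811  6.2296]
z0.18 n21 S [20.6 20.6 45.6 46. ] v [-1.1301  5.1163  5.8099]
z0.19 n27 S [12.8 15.7 44.6 45.9] v [-2.0645  4.6226  6.5063]
z0.20 n39 S [13.4 13.9 43.8 45. ] v [-2.2009  2.9495  6.5845]
```

View pics/s10c.png

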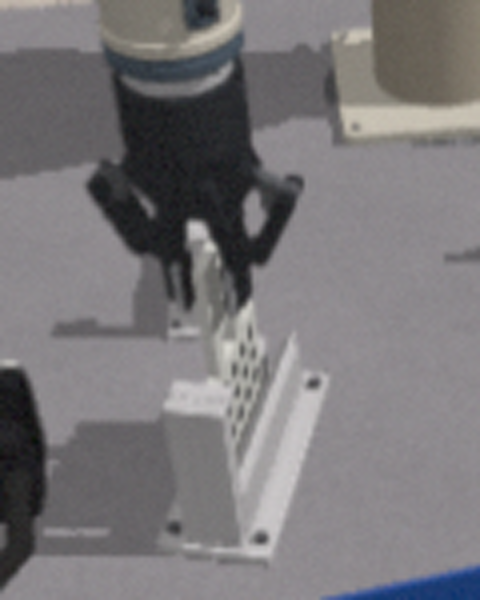

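Request:
{"api": "carry_out", "payload": {
  "deltas": [
    [[0.4,0,0,0,0,0,0.3],[0.4,0,0,0,0,0,0.3],[0,0,0,0,0,0,0.3]]
  ]
}}

```text
time_s: 13.48
tcp_pos: [0.5442, -0.2111, 0.1667]
ee_rot: [[-0.96, 0.278, -0.003], [0.278, 0.96, -0.001], [0.002, -0.002, -1.0]]
ft_force: [-0.1, 0.5, 0.6]
opening: 0.0257
```

```bash
cat >> h.py <<'E'
def se(fn):
    s=sensors.sense(); grab('scene',fn)
    a=np.radians(-16.1); ux=np.array([np.cos(a),np.sin(a)]);uy=np.array([-ux[1],ux[0]]); o=np.array([.5255,-.2073])
    im,d,P=cloud('scene',fn); p=P[100:260,150:250].reshape(-1,3); p=p[np.isfinite(p[:,0])]
    S=(p[:,:2]-o)@ux;v=(p[:,:2]-o)@uy;z=p[:,2]
    for lo in np.arange(.06,.22,.01):
        m=(z>lo)&(z<lo+.01)&(abs(v-.002)<.008)&(S<.062)&(S>-.07)
        if m.sum()>5: print('z%.2f n%d S'%(lo,m.sum()),(np.percentile(S[m],[0,3,97,100])*1000).round(1),'v',(np.percentile(v[m],[5,50,95])*1000).round(1))
    m=(abs(v-.002)<.01)&(S<.055)&(z>.15)&(z<.22)
    if m.sum(): print('top z',np.sort(z[m])[-8:])
    im=cv2.imread(f'pics/{fn}.png')[110:260,140:260]; cv2.imwrite(f'pics/{fn}c.png',cv2.resize(im,None,fx=4,fy=4,interpolation=cv2.INTER_CUBIC))
E
python3 - <<'E'
from h import *
sl(); se('s11')
E
```

```text
t 13.48 tcp S 19.1 v 1.6 z 166.7 bottom S 17.4 (to home 6.6) v 1.3 z 11.2 F slot [-0.2, 0.5, 0.6] op 0.0257 M [ 0.   -0.01  0.02]
rot err [-0.11 -0.13 -0.06] q [-0.39  0.45  1.77 -0.    0.93 -1.68]
z0.06 n26 S [-34.  -33.1  30.4  32.9] v [4.8 5.6 6.3]
z0.07 n23 S [-41.8 -40.   25.   25.2] v [4.5 5.5 6.3]
z0.08 n23 S [-32.6 -31.1  34.7  36.5] v [4.8 5.5 6.2]
z0.09 n20 S [-37.1 -35.5  17.4  17.6] v [4.8 5.3 6. ]
z0.10 n29 S [-41.  -38.   30.9  33.2] v [4.8 5.4 6.4]
z0.11 n48 S [-34.2 -32.8  43.5  47.3] v [-0.2  4.7  5.7]
z0.12 n29 S [-10.5  -5.8  45.7  49.2] v [-1.2  3.7  5.7]
z0.13 n23 S [-6.3 -5.9 44.6 44.8] v [-2.3  4.2  5.8]
z0.14 n20 S [-0.7  3.  44.7 44.7] v [-0.   5.   5.9]
z0.15 n24 S [12.  12.2 46.  46.7] v [-2.3  4.8  6.5]
z0.16 n25 S [ 8.1  9.1 44.9 45. ] v [-0.2  4.9  5.8]
z0.17 n27 S [ 6.6 13.2 44.8 44.9] v [-2.   5.1  5.9]
z0.18 n26 S [ 6.7  9.2 44.1 44.2] v [-0.1  5.   5.7]
z0.19 n25 S [ 4.2  7.6 44.6 44.8] v [-2.   5.2  5.8]
z0.20 n48 S [ 2.2  4.6 44.9 45. ] v [-2.5  1.8  5.5]
top z [0.2062 0.2064 0.2065 0.2065 0.2067 0.2069 0.207  0.2073]
```

View pics/s11c.png

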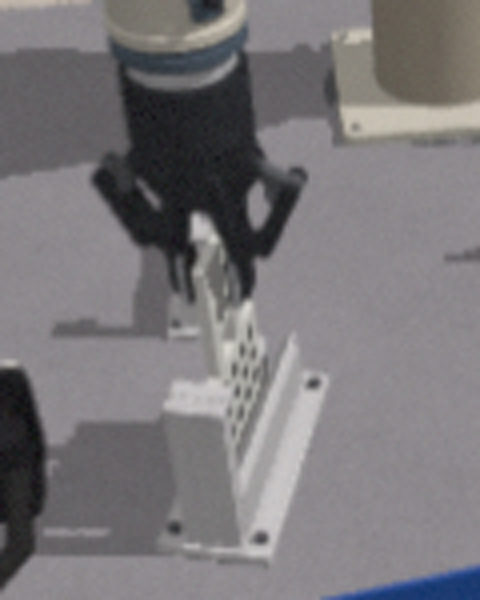

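Request:
{"api": "carry_out", "payload": {
  "deltas": [
    [[0.2,0,0,0,0,0,0.15],[0,0,0,0,0,0,0],[0,0,0,0,0,0,0],[0,0,0,0,0,0,0],[0,0,0,0,0,0,0]]
  ],
  "newtons": 60
}}

```text
time_s: 13.95
tcp_pos: [0.5423, -0.2106, 0.1669]
ee_rot: [[-0.96, 0.279, -0.002], [0.279, 0.96, -0.001], [0.002, -0.002, -1.0]]
ft_force: [-0.3, -0.2, -0.1]
opening: 0.0073
```

```bash
python3 - <<'E'
from h import *
sl(); se('s12')
E
```

```text
t 13.95 tcp S 17.1 v 1.5 z 166.9 bottom S 15.5 (to home 8.5) v 1.2 z 11.4 F slot [-0.2, -0.3, -0.1] op 0.0073 M [0.03 0.11 0.01]
rot err [-0.11 -0.09 -0.07] q [-0.39  0.44  1.77 -0.    0.93 -1.68]
z0.06 n24 S [-34.6 -33.8  30.6  30.7] v [4.8 5.4 6.4]
z0.07 n23 S [-37.5 -37.3  27.3  27.9] v [4.8 5.5 6.2]
z0.08 n24 S [-40.  -34.   34.1  36.8] v [5.1 5.5 6.2]
z0.09 n19 S [-35.6 -33.8  18.1  19. ] v [4.8 5.5 6.3]
z0.10 n28 S [-38.7 -36.3  32.1  32.2] v [4.9 5.6 6.4]
z0.11 n52 S [-39.  -36.3  45.8  47.9] v [-1.1  4.4  5.9]
z0.12 n27 S [-23.2 -14.   43.8  44.6] v [-1.3  4.6  6.1]
z0.13 n26 S [-8.9 -8.8 48.5 61.5] v [-1.6  4.1  5.8]
z0.14 n24 S [-8.9 -8.3 45.3 45.4] v [-0.6  5.3  6.4]
z0.15 n25 S [ 5.5 12.  44.8 45.5] v [-2.1  5.   5.8]
z0.16 n18 S [28.2 28.8 45.7 46.3] v [-0.3  5.1  6.7]
z0.17 n22 S [27.6 27.6 44.4 44.7] v [-2.3  4.9  9.4]
z0.18 n20 S [25.9 26.9 45.6 46.8] v [-0.6  5.3  8.1]
z0.19 n24 S [26.6 26.9 44.5 44.5] v [-2.2  5.1  8.6]
z0.20 n44 S [ 8.1 10.2 43.8 44.1] v [-4.6  0.7  7.3]
z0.21 n16 S [ 8.7  9.5 30.2 30.3] v [-5.8 -4.8  8.9]
top z [0.2154 0.2169 0.217  0.2171 0.2176 0.2181 0.2195 0.2199]
```

Request:
{"api": "carry_out", "payload": {
  "deltas": [
    [[-0.1,0,-0.15,0,0,0,0],[-0.3,0,0,0,0,0,0],[0,0,0,0,0,0,0]]
  ]
}}

```text
time_s: 14.25
tcp_pos: [0.5462, -0.2117, 0.1681]
ee_rot: [[-0.96, 0.279, -0.003], [0.279, 0.96, -0.001], [0.003, -0.002, -1.0]]
ft_force: [-0.4, -0.2, -2.9]
opening: 0.0076
```

```bash
python3 - <<'E'
from h import *
sl()
E
```

```text
t 14.25 tcp S 21.1 v 1.5 z 168.1 bottom S 19.4 (to home 4.6) v 1.3 z 12.6 F slot [-0.3, -0.3, -2.9] op 0.0076 M [ 0.   -0.01  0.06]
rot err [-0.1  -0.15 -0.07] q [-0.39  0.45  1.76 -0.    0.93 -1.68]
```

Request:
{"api": "carry_out", "payload": {
  "deltas": [
    [[-0.15,0,0,0,-0.15,0,0],[-0.1,0,0,0,0,0,0],[0,0,0,0,0,0,0]]
  ]
}}

```text
time_s: 14.5
tcp_pos: [0.5489, -0.2124, 0.1677]
ee_rot: [[-0.96, 0.279, -0.001], [0.279, 0.96, -0.002], [0.0, -0.002, -1.0]]
ft_force: [-0.4, 0.3, -2.9]
opening: 0.0071
```

```bash
python3 - <<'E'
from h import *
sl(); se('s13')
E
```

```text
t 14.50 tcp S 23.9 v 1.6 z 167.7 bottom S 22.6 (to home 1.4) v 1.3 z 12.2 F slot [-0.4, 0.2, -2.9] op 0.0071 M [0.   0.02 0.04]
rot err [-0.1  -0.01 -0.07] q [-0.39  0.45  1.76 -0.    0.93 -1.68]
z0.06 n24 S [-30.8 -24.9  29.7  31. ] v [4.8 5.4 6. ]
z0.07 n19 S [-26.2 -25.6  24.9  25.5] v [4.6 5.4 6.1]
z0.08 n22 S [-30.  -29.2  34.6  36.1] v [5.1 5.8 6.4]
z0.09 n20 S [-32.7 -28.   21.2  23.8] v [5.  5.5 6.3]
z0.10 n22 S [-29.7 -27.4  28.2  31.9] v [4.8 5.5 6.2]
z0.11 n48 S [-32.  -29.4  38.6  46.6] v [-0.2  4.9  6.3]
z0.12 n29 S [-27.7  -9.   50.5  50.9] v [-1.7  3.8  6.1]
z0.13 n24 S [-4.9 -0.8 51.4 52.2] v [-0.5  4.8  6.1]
z0.14 n26 S [-0.7  0.6 51.8 52. ] v [-1.2  5.3  6.3]
z0.15 n22 S [ 6.3 14.5 51.2 51.2] v [-0.1  5.3  6.5]
z0.16 n22 S [29.6 31.  52.  52.7] v [-1.1  4.9  6.1]
z0.17 n20 S [32.9 33.1 51.2 51.4] v [-0.6  5.1  8.5]
z0.18 n21 S [33.9 34.  51.9 52.3] v [-1.   5.2  9.1]
z0.19 n24 S [33.  33.8 51.9 52.2] v [-1.   5.2  8.7]
z0.20 n44 S [11.3 17.  51.6 52.1] v [-4.9  0.5  6.5]
z0.21 n16 S [14.2 15.3 36.3 36.3] v [-5.5 -4.2  7.9]
top z [0.2164 0.2166 0.2168 0.2168 0.2178 0.2178 0.2184 0.2187]
```

Request:
{"api": "carry_out", "payload": {
  "deltas": [
    [[-0.15,0,0,0,0,0,0],[0,0,0,0,0,0,0]]
  ]
}}

```text
time_s: 14.72
tcp_pos: [0.5501, -0.2127, 0.1676]
ee_rot: [[-0.96, 0.278, -0.001], [0.278, 0.96, -0.001], [0.001, -0.002, -1.0]]
ft_force: [-0.7, 1.4, -1.6]
opening: 0.0072
```

```bash
python3 - <<'E'
from h import *
sl()
E
```

```text
t 14.72 tcp S 25.2 v 1.6 z 167.6 bottom S 23.7 (to home 0.3) v 1.4 z 12.1 F slot [-1.1, 1.2, -1.6] op 0.0072 M [-0.07  0.   -0.01]
rot err [-0.1  -0.06 -0.07] q [-0.39  0.45  1.75 -0.    0.94 -1.68]
```

Request:
{"api": "carry_out", "payload": {
  "deltas": [
    [[-0.12,0,0,0,0,0,0],[0,0,0,0,0,0,0]]
  ]
}}

```text
time_s: 14.88
tcp_pos: [0.5504, -0.2128, 0.1673]
ee_rot: [[-0.96, 0.278, -0.004], [0.278, 0.96, -0.001], [0.003, -0.002, -1.0]]
ft_force: [0.3, -0.3, -2.2]
opening: 0.0073
```

```bash
python3 - <<'E'
from h import *
sl()
E
```

```text
t 14.88 tcp S 25.5 v 1.6 z 167.3 bottom S 23.7 (to home 0.3) v 1.4 z 11.8 F slot [0.4, -0.2, -2.2] op 0.0073 M [ 0.03  0.06 -0.01]
rot err [-0.09 -0.19 -0.07] q [-0.39  0.45  1.75 -0.    0.94 -1.68]
```

Request:
{"api": "carry_out", "payload": {
  "deltas": [
    [[-0.15,0,0,0,-0.1,0,0],[-0.1,0,0,0,0,0,0]]
  ]
}}

```text
time_s: 15.05
tcp_pos: [0.5506, -0.2129, 0.1672]
ee_rot: [[-0.96, 0.278, -0.007], [0.278, 0.96, 0.001], [0.007, -0.001, -1.0]]
ft_force: [-5.7, 1.2, 4.6]
opening: 0.0074
```

```bash
python3 - <<'E'
from h import *
sl(); se('s14')
E
```

```text
t 15.05 tcp S 25.7 v 1.6 z 167.2 bottom S 23.3 (to home 0.7) v 1.4 z 11.7 F slot [-5.8, -0.4, 4.6] op 0.0074 M [ 0.15  0.84 -0.01]
rot err [-0.08 -0.39 -0.07] q [-0.39  0.46  1.75 -0.    0.94 -1.68]
z0.06 n21 S [-27.6 -24.2  32.5  32.7] v [4.9 5.6 6.6]
z0.07 n23 S [-27.  -24.3  30.6  31.2] v [4.5 5.5 6.4]
z0.08 n20 S [-31.4 -30.3  29.3  35.4] v [5.  5.7 6.5]
z0.09 n19 S [-23.9 -23.3  21.3  24.5] v [4.8 5.5 6.3]
z0.10 n22 S [-29.1 -27.8  32.4  34.7] v [5.  5.7 6.7]
z0.11 n52 S [-32.1 -30.8  40.1  47.3] v [-1.   5.2  6.3]
z0.12 n25 S [-3.8 -2.9 52.4 53. ] v [-1.5  4.6  6. ]
z0.13 n22 S [ 2.4  2.9 55.9 61.2] v [-1.5  4.5  6. ]
z0.14 n25 S [-1.8  0.2 53.6 53.9] v [-0.3  5.4  6.2]
z0.15 n24 S [11.9 19.3 53.1 53.4] v [-1.6  5.2  6.3]
z0.16 n19 S [31.5 33.5 53.1 53.1] v [-1.5  5.   6. ]
z0.17 n22 S [35.8 36.4 53.7 54. ] v [-1.4  5.1  8.9]
z0.18 n21 S [36.8 37.  54.1 54.5] v [-0.8  5.3  8.1]
z0.19 n21 S [36.9 36.9 53.3 53.6] v [-2.1  5.6  8.9]
z0.20 n47 S [17.2 20.9 52.8 53.3] v [-4.6  1.2  7. ]
z0.21 n16 S [19.1 19.1 38.9 39.4] v [-5.3 -4.2  9.2]
top z [0.2162 0.2165 0.2168 0.2176 0.2182 0.2183 0.219  0.2192]
```

View pics/s14c.png

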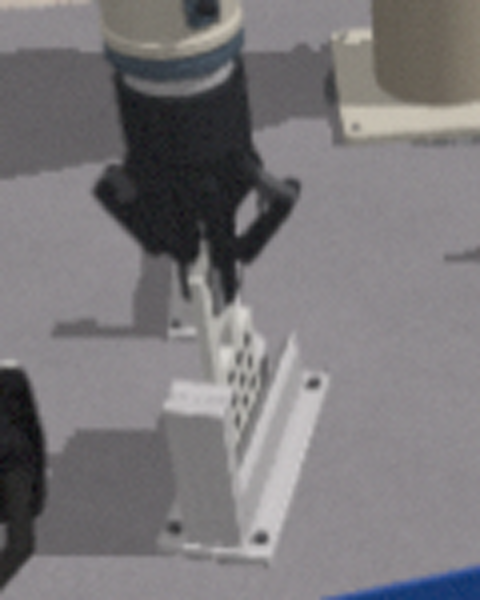

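Request:
{"api": "carry_out", "payload": {
  "deltas": [
    [[0,0,0,0,0,0,0],[0,0,0.05,0,0,0,0],[0,0,0,0,0,0,0.12],[0,0,0,0,0,0,0.2],[0,0,0,0,0,0,0.25],[0,0,0,0,0,0,0.25]]
  ]
}}

```text
time_s: 15.6
tcp_pos: [0.5529, -0.2136, 0.1682]
ee_rot: [[-0.96, 0.278, -0.002], [0.278, 0.96, -0.001], [0.001, -0.002, -1.0]]
ft_force: [-0.3, 0.0, -0.1]
opening: 0.0215
```

```bash
python3 - <<'E'
from h import *
sl(); se('s15')
E
```

```text
t 15.60 tcp S 28.0 v 1.5 z 168.2 bottom S 26.5 (to home -2.5) v 1.2 z 12.7 F slot [-0.3, -0.1, -0.1] op 0.0215 M [ 0.01 -0.05  0.02]
rot err [-0.1  -0.08 -0.06] q [-0.39  0.46  1.75 -0.    0.94 -1.68]
z0.06 n22 S [-31.  -25.2  30.5  30.9] v [4.6 5.5 6. ]
z0.07 n20 S [-26.3 -25.7  31.   33.7] v [4.9 5.3 6. ]
z0.08 n23 S [-32.2 -31.2  27.7  32.5] v [5.  5.5 6.4]
z0.09 n17 S [-23.  -22.9  22.6  25. ] v [4.8 5.5 6.5]
z0.10 n23 S [-29.3 -26.7  28.9  34. ] v [5.  5.7 6.5]
z0.11 n50 S [-32.5 -31.1  42.2  46.1] v [-1.4  5.   6.2]
z0.12 n29 S [-4.8 -2.2 50.3 50.5] v [-1.8  4.1  5.8]
z0.13 n20 S [ 2.6  2.7 50.7 50.8] v [-3.2  4.6  5.6]
z0.14 n22 S [ 9.8 12.7 53.2 53.6] v [-0.9  5.4  6.2]
z0.15 n24 S [21.5 22.4 52.6 52.6] v [-2.3  4.9  5.6]
z0.16 n21 S [28.4 28.6 52.7 52.9] v [-1.6  4.5  5.8]
z0.17 n26 S [21.4 22.9 52.7 53. ] v [-1.5  4.9  5.5]
z0.18 n18 S [25.5 26.3 52.3 52.3] v [-0.8  4.9  5.6]
z0.19 n24 S [22.5 24.  53.  53.3] v [-1.6  4.7  5.8]
z0.20 n44 S [13.  14.9 52.4 53. ] v [-2.1  1.9  5.5]
top z [0.2057 0.2058 0.2058 0.2058 0.206  0.2061 0.2062 0.2066]
```

Request:
{"api": "carry_out", "payload": {
  "deltas": [
    [[0,0,0,0,0,0,0.45],[0,0,0,0,0,0,0.45],[0,0,-0.8,0,0,0,0.45],[0,0,-1.5,0,0,0,0.45],[0,0,-2,0,0,0,0.45],[0,0,-2.5,0,0,0,0.45],[0,0,-2.5,0,0,0,0.45],[0,0,-2.5,0,0,0,0.45],[0,0,-2.5,0,0,0,0.45],[0,0,0,0,0,0,0.45]]
  ]
}}

```text
time_s: 16.48
tcp_pos: [0.5523, -0.213, 0.3194]
ee_rot: [[-0.96, 0.278, -0.005], [0.278, 0.96, -0.0], [0.005, -0.001, -1.0]]
ft_force: [0.8, -0.6, 1.3]
opening: 0.0381
```

```bash
python3 - <<'E'
from h import *
sl()
E
```

```text
t 16.48 tcp S 27.4 v 1.9 z 319.4 bottom S 25.4 (to home -1.4) v 1.7 z 163.9 F slot [0.9, -0.4, 1.3] op 0.0381 M [ 0.01 -0.05  0.01]
rot err [-0.08 -0.26 -0.06] q [-0.39  0.29  1.62 -0.    1.24 -1.68]
```

Now I move the arm sideways (+y) so both cameras can see the board in the holder.

Request:
{"api": "carry_out", "payload": {
  "deltas": [
    [[0,2,-1,0,0,0,0.45],[0,3.5,0,0,0,0,0.45],[0,3.5,0,0,0,0,0.45],[0,3.5,0,0,0,0,0.45],[0,3.5,0,0,0,0,0.45],[0,3.5,0,0,0,0,0.45],[0,3.5,0,0,0,0,0.45],[0,2.5,0,0,0,0,0.45],[0,0,0,0,0,0,0.45]]
  ]
}}

```text
time_s: 17.23
tcp_pos: [0.6266, 0.04, 0.3349]
ee_rot: [[-0.959, 0.285, 0.004], [0.285, 0.959, -0.002], [-0.004, -0.001, -1.0]]
ft_force: [-0.0, 0.4, -0.3]
opening: 0.0382
```

```bash
python3 - <<'E'
from h import *
s=sensors.sense(); print(s['time_s'],s['tcp_pos'])
se('s16'); grab('top','t16')
a=np.radians(-16.1); ux=np.array([np.cos(a),np.sin(a)]);uy=np.array([-ux[1],ux[0]]); o=np.array([.5255,-.2073])
im,d,P=cloud('top','t16'); p=P[140:260,260:360].reshape(-1,3); p=p[np.isfinite(p[:,0])]
S=(p[:,:2]-o)@ux;v=(p[:,:2]-o)@uy;z=p[:,2]; print('TOP')
for lo,hi in((.19,.215),(.15,.19),(.11,.124),(.126,.15)):
    m=(z>lo)&(z<hi)&(abs(v)<.035)&(abs(S)<.12)
    if m.sum()>3: print(lo,m.sum(),'S',(np.percentile(S[m],[0,3,50,97,100])*1000).round(1),'v',(np.percentile(v[m],[3,50,97])*1000).round(1),'z',np.median(z[m]))
im=cv2.imread('pics/t16.png')[150:260,260:360]; cv2.imwrite('pics/t16c.png',cv2.resize(im,None,fx=5,fy=5,interpolation=cv2.INTER_CUBIC))
E
```

```text
17.2333 [0.6266 0.04   0.3349]
z0.06 n26 S [-30.7 -27.6  31.5  32.4] v [4.7 5.5 6. ]
z0.07 n18 S [-29.8 -27.9  31.1  34.7] v [4.6 5.4 5.8]
z0.08 n19 S [-32.  -29.7  28.2  32.8] v [4.6 5.6 6.2]
z0.09 n17 S [-22.4 -22.   18.2  18.7] v [5.2 5.6 6.2]
z0.10 n23 S [-26.8 -26.7  29.2  32.6] v [4.7 5.5 6.4]
z0.11 n52 S [-31.3 -30.4  40.   48. ] v [-1.1  4.9  6.4]
z0.12 n27 S [-4.  -3.4 50.6 50.9] v [-1.5  4.4  5.9]
z0.13 n23 S [ 0.8  2.3 51.  51.7] v [-0.2  4.5  5.8]
z0.14 n27 S [-1.1 -1.  52.6 52.7] v [0.3 5.2 6. ]
z0.15 n32 S [-3.6 -3.3 52.5 53. ] v [-0.1  5.5  6. ]
z0.16 n33 S [-0.5  2.4 52.5 53. ] v [-1.   5.1  6. ]
z0.17 n32 S [-2.7 -1.9 53.  53.9] v [-1.2  5.3  6.1]
z0.18 n34 S [ 0.5  2.2 52.4 52.8] v [0.3 5.2 6. ]
z0.19 n37 S [-2.2  0.5 52.2 52.6] v [-1.1  5.3  5.9]
z0.20 n64 S [-3.6 -3.2 51.5 53.2] v [-2.1  2.2  5.9]
top z [0.2062 0.2063 0.2065 0.2067 0.2068 0.207  0.207  0.2072]
TOP
0.19 57 S [-4.4 -3.6 22.3 50.1 51.6] v [-5.2 -1.1  2.6] z 0.20448388612965607
0.15 19 S [-3.5 -3.4 15.1 51.6 52.6] v [-4.3  2.5  2.8] z 0.16782740983753164
0.11 38 S [-31.9 -30.4 -11.   67.3  67.5] v [-5.3  0.3  8.7] z 0.1161211379339323
0.126 118 S [-4.2 18.1 78.7 93.3 93.7] v [-18.5   0.3  18.6] z 0.13244534626608784
```

View pics/s16c.png

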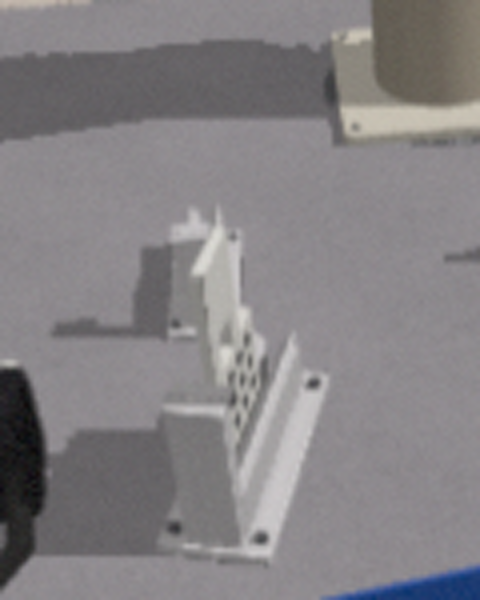

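View pics/t16c.png

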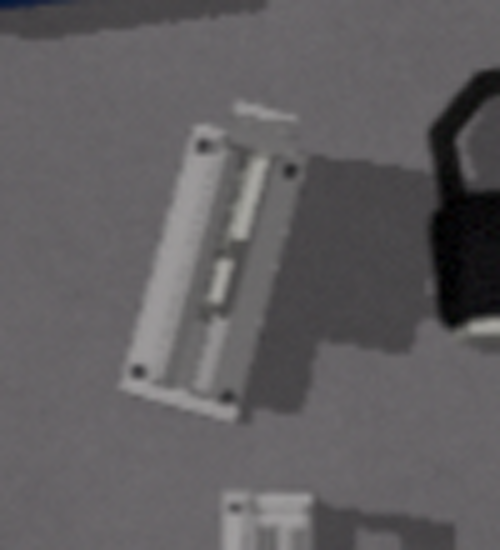

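View pics/s16.png

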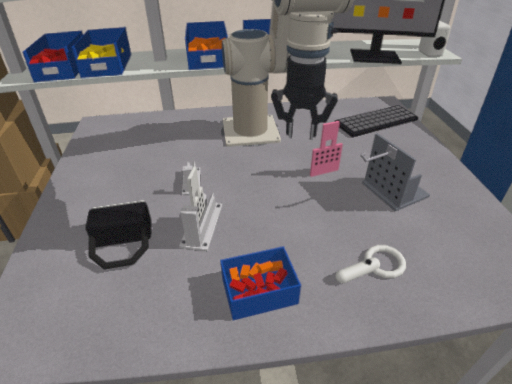

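The board stands upright in the slot, with its tab at scene (195,178) and its neck just behind the lip at (187,205). The headset, controller and bin sit where they were, and the arm is clear. Handing in.

```bash
python3 - <<'E'
from h import *
s=sensors.sense(); print(s['time_s'],abs(s['qd']).max(),s['ft_force']); print(ticket.close_job())
E
```

```text
17.3333 0.03927743899917118 [-0.0011  0.5618 -0.577 ]
the job is handed in; nothing more can be done
None
```

The white board is off the hook and standing in the larger holder, slid under the lip against the end post. I let go of it and handed the job in at 17.3 s. No verdict was reported.

**Unhooking:** I gripped the tab, raised the board, leaned it 40° and backed it out along the rising part. By my model of the hook, clearance stayed at about 5 mm or more. The wrist showed little beyond the board's weight.

**First slide failed:** The board tilted in the grip under about 10 N of push. When I released it, it settled upright but about 7 mm short of home. I gripped it again, lifted it slightly and slid it until the post pushed back with about 6 N, then released it.

**Last checks, board free and arm clear:**

| Check | Scene camera | Top camera |
|---|---|---|
| Board centre along the slot (home estimated at 24 mm ± 2 mm on the same scale) | about 24.7 mm | about 23.6 mm |
| Top edge height (expected 206 mm) | about 206.5 mm | about 204.5 mm |
| Centre across the slot, from the estimated slot line | 1.5 mm | about 1 mm the other way |

- **Upright:** the neck's front edge stays within about 2 mm along the slot from 120 to 200 mm height.
- **Camera disagreement:** the two cameras differ by about 1 mm along the slot and 2–3 mm across it, well inside the tolerances.
- **Other things:** the headset, controller and parts bin look unmoved in the last picture. I judged that by eye and did not measure it.

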